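# Set the stop screw of a panel gauging jig with a setting block

## Task

Slide the taller of the two aluminium setting blocks lengthwise into the jig, between its rails and right up against the backstop under the stop screw. Then take the driver from its leaning rest and, with its blade in the screw's slot, turn the screw clockwise until the foot just drags on the block, lightly, not clamped. Put the driver back in its leaning rest as it was, leave the tall block in the jig and the lower one where it lies; do not turn the screw with the fingers.

Things in the scene. Friction and masses are not known exactly. Their poses are not given: they have to be found in the camera images.
- jig: Fixed aluminium jig: bed 116 mm wide, top at z = 12 mm, from x = -160 to +45 mm, a bridge over it. Origin at table level on the screw's axis; x along the bed away from the entry (the block is pushed to +x), z up. Bridge: two posts at y = +-48 mm (80 mm between them), beam 34 mm deep in x at x = 0, z = 85 to 103 mm. A block fully home has its origin at x = -45, y = 0, z = 12 mm.
- backstop (a point): Centre of the backstop's face, x = 25, z = 25 mm in the jig's frame; the block's far end comes against it.
- rail_mouth (a point): Midway between the rails where their straight part begins, x = -60, z = 12 mm in the jig's frame. Dark rails 10 mm high, 49 mm apart inside, run from here to the backstop; before it the mouth flares to about 57 mm at x = -80.
- stop_screw (a joint): Stop screw's angle, rad, 0 to 3; grows clockwise seen from above, lowering the foot 5 mm per rad; the head keeps its height. Seen from above the slot's angle is the jig's yaw minus this value (at 0 along the jig's x). Starts at 0.8 to 1.45; 0.12 N m of friction holds it. The foot meets the tall block at 2.0; a light drag is 1 to 7 N of foot force: 2.1 to 2.5, best 2.3.
- screw_head: Steel slotted head of the stop screw on top of the bridge, 40 mm across. Origin at the centre of the slot's floor, 109 mm above the table; x along the slot, z up. Slot 9 mm wide, 9 mm deep, open at both ends.
- foot: Dark round foot of the screw, 24 mm wide, below the bridge. Origin at the centre of its underside, which hangs (48 - 5 x joint) mm above the bed; it is sprung, 2.5 N per mm once pushed up by something below it.
- block: The taller loose aluminium setting block, 140 x 44 x 38 mm, 0.6 kg. Origin at the centre of its underside, x along its length, z up; both ends alike. Lies on the table to the right of the jig, beside the low block.
- low_block: The lower setting block, 140 x 44 x 24 mm, 0.4 kg, same frame; not wanted. The two blocks may swap places.
- driver: Loose slotted driver, 150 mm long, 0.25 kg, weight centred 60 mm from the tip. Origin at the blade's tip, z towards the handle, y across the blade's width. Blade 5 x 24 mm (x by y), 18 mm long; shank 16 mm diameter to z = 85; black square handle 34 x 34 mm from z = 85 to 150 mm, sides square to x and y. Starts in the rest, leaning 35 degrees.
- rest: Fixed rest: grey base 130 x 90 x 12 mm and an open V trough leaning 35 degrees from vertical, top towards the rest's -x. The driver's shank lies in it (trough 25 to 75 mm from the tip, open towards +x and up), the tip on a plate. The seated driver has the rest's yaw and lifts straight up. Origin at table level below the tip.
- rest_seat (a point): Point on the rest's tip plate, 30 mm above the table, where the driver's tip stands.
Mind the look-alikes: they are no part of the job. Leave any purple look-alike of the driver alone. Leave any pink look-alike of the block alone.

How it is judged:
By the outcome, as a careful person would: the job done as asked, in the order asked, and still so for the second after the job is handed in, with the robot touching nothing.
It also fails if it takes over 62 s, if anything falls off the work surface, if the arm or the gripper's body presses on something with over 40 N, if the wrist force passes 120 N, or if a joint passes its speed limit or range.

## Robot

A 6-joint arm with a two-finger parallel gripper is mounted at the origin on the work surface. World frame = base frame: x ahead of the robot, y to its left, z up, the work surface at z = 0. Lengths are in mm, angles in rad, forces in N, time in s.
With the tool pointing down it reaches from about 300 to 775 mm from the base axis. Payload 14.6 kg.
Tool frame: the origin (TCP) lies midway between the tips of the shut fingers; the grasp point (between the pads) lies 19 mm behind it; y points along the fingers, x is the direction in which the jaws open and shut, and the axes are right-handed (so a half turn about y gives the same grasp; the last joint's range is limited). The gripper opens to 94 mm and grips with 3 to 60 N. Pads are 16 mm wide; open, the fingers measure 119 mm over their backs; the gripper's body (75 mm by 177 mm) begins 78 mm behind the grasp point.
Start: joints at [-1.399, 0.3, 1.521, -0, 1.321, -0.067], TCP at [130.089, -534.384, 205.446] pointing down, gripper open.
Joint ranges: [-3.03, 3.03], [-0.79, 2.21], [0.23, 2.52], [-1.04, 4.18], [0, 3.07], [-2.55, 2.55]. Speed limits (rad/s): [2.22, 2.22, 2.57, 3.14, 3.14, 3.14].

## Interface

Orientations are given as [roll, pitch, yaw] about the fixed x, y, z axes, in that order (R = Rz(yaw) Ry(pitch) Rx(roll)).
In Python, from cell import manip gives the robot as it stands.
- The arm moves only by the tool servo_tool, never from a script. Its argument "commands" is a list of rows, each an object with "dp": the shift along the tool's x, y, z in mm, a list of three; "turn": the turn, a rotation vector about the tool's x, y, z in degrees, a list of three. A call has 1 to 5 rows; each row is the pose to reach, as a shift and turn from the pose measured when the call began, along the tool's axes at that moment; what a row does not reach only later rows make up. A row lasts 1/12 s, in which the tool goes at most 41.7 mm and 7.16 degrees, less where a joint would pass 70% of its speed; a pose out of reach is approached as far as the arm can. A call with a gripper value outside its range is refused whole. "grip" is the gripper command: -1 is fully open, 1 is shut, values between are in proportion, set as the call begins (left out, the last holds). The fingers move at their own pace and stop on an object; "force" is the grip in N (left out, the last holds). Time passes only in rows, so rows that repeat a pose let the fingers close. It gives the time, the measured TCP pose, the force and the opening at its end, in the units of the state.
- manip.read_state(): the state, without advancing time (a new reading comes with each control period).
- manip.camera(name): name is "scene" or "top" or "wrist"; returns a dict with "img" (420x560x3 uint8, red, green, blue), "depth" (420x560 float32, mm along the optical axis (not along the pixel's ray), 0 where there is no reading), "K" (3x3 intrinsics, pixels), "R" (3x3) and "t" (3): a world point X has camera coordinates R X + t; the wrist camera has in their place "hand_eye" (4x4, takes a point from camera to tool coordinates, whose origin is the TCP and whose axes are the tool frame's). Camera axes: x right, y down, z forward; pixel columns grow to the right and rows downward; lengths in mm; the calibration is good to about 2 mm. A picture is of the moment at which its call begins: read the wrist's pose just before it.
- manip.sign_off(): hands the job in, once; it reports no verdict.
The state is a dict: "clock": time; "joints": joint angles; "qd": joint speeds; "effort": joint torques, N m; "eef_pos": TCP position; "eef_rot": TCP orientation; "wrist_force": force on the tool from outside, world axes, zero at the start; "moment": the same for the moment, N m; "finger_gap": finger opening in mm.
Only numpy, scipy, OpenCV 4.12 (cv2) and the standard library are available. Lean on these libraries where they do the work, as an engineer would, in place of code of your own. Each camera call takes 0.05 s, during which the arm holds its last target.

## Working session

There is one attempt and no reset: what is moved stays moved. The work goes in short steps, Python scripts to look and compute and a tool call to move; the robot and the scene stay as the last step left them, time stands still between calls to the robot, and variables do not carry over. Pictures are saved under pics/ and viewed, and the job is handed in when it is done.

Besides the shell and the picture viewer there is one more tool, called in YAML: its name, and indented under it one key for each argument. servo_tool: Moves the arm, as the interface text tells. Its arguments: {"type":"object","properties":{"commands":{"type":"array","items":{"type":"object","properties":{"dp":{"type":"array","items":{"type":"number"}},"turn":{"type":"array","items":{"type":"number"}}}}},"grip":{"type":"number"},"force":{"type":"number"}},"required":["commands"]}

```bash
ls; mkdir -p pics; cat > h.py <<'E'
import numpy as np, cv2
from cell import manip
def snap(n,f,crop=None,s=1):
    c=manip.camera(n); im=c["img"][:,:,::-1]
    if crop: x0,y0,x1,y1=crop; im=im[y0:y1,x0:x1]
    if s!=1: im=cv2.resize(im,None,fx=s,fy=s,interpolation=cv2.INTER_CUBIC)
    cv2.imwrite("pics/"+f,im); return c
E
python3 - <<'E'
from h import *
import pickle
for n in("scene","top"):
    c=snap(n,n+"1.png"); pickle.dump(c,open(n+".pkl","wb")); print(n,c["K"].tolist(),c["R"].tolist(),c["t"].tolist())
s=manip.read_state(); print(s)
E
```

```text
pics
scene [[404.8985956134469, 0.0, 276.93319981338277], [0.0, 404.8985956134469, 205.4209671695039], [0.0, 0.0, 1.0]] [[0.4618044589763757, 0.8869815010278163, -0.0006771292187287085], [0.769953711601184, -0.4012530319443862, -0.4961524829596221], [-0.44034977422623667, 0.22860407080776, -0.8682351381676643]] [-203.69868980628604, -361.16525926638815, 1122.8635261722566]
top [[536.366289569597, 0.0, 283.02320933013283], [0.0, 536.366289569597, 211.73404966822338], [0.0, 0.0, 1.0]] [[-0.01916097672845515, -0.9996551673573516, 0.01795559374002921], [-0.9979703951654594, 0.018031698033206187, -0.06107330218136065], [0.060728472268847054, -0.019089375101994356, -0.9979717673431988]] [-20.012485450656342, 494.2453903037459, 1132.512847028968]
{'clock': 0.1, 'joints': array([-1.39859891e+00,  3.00442654e-01,  1.52151803e+00,  1.46974332e-06,
        1.32066059e+00, -6.66112216e-02]), 'qd': array([ 1.93473314e-04, -2.15010201e-03, -9.41055453e-04,  1.00057906e-03,
        9.42454995e-04,  2.56700946e-05]), 'effort': array([ 1.46904367e-03, -5.32643545e+01, -3.53284907e+01,  7.09875533e-02,
        2.35305307e-02, -6.17485557e-05]), 'eef_pos': array([ 130.05268539, -534.17064007,  204.9285943 ]), 'eef_rot': array([-1.57072644e+00,  1.02624090e-03, -1.33198801e+00]), 'wrist_force': array([ 0.0214488 , -0.67848492,  0.31894225]), 'moment': array([-0.0226359 , -0.00346247,  0.06782793]), 'finger_gap': 94.1273439060597}
```

View pics/scene1.png

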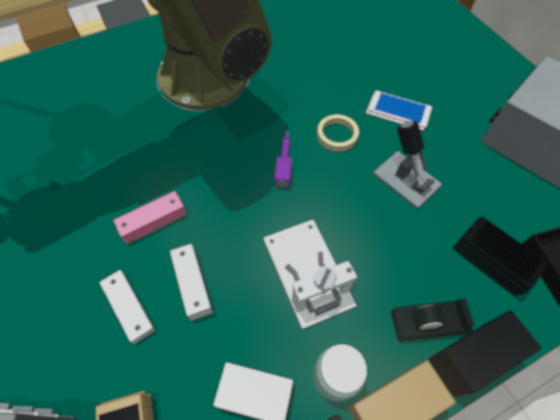

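View pics/top1.png

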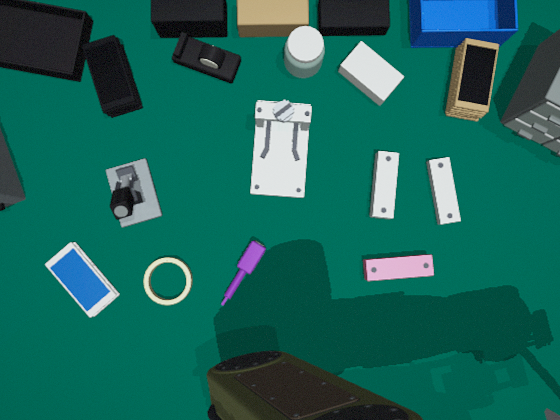

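```bash
cat >> h.py <<'E'
import pickle
def world(c,u,v,z=None,d=None):
    """pixel->world on plane z, or at depth d"""
    K,R,t=c["K"],c["R"],c["t"]
    r=np.linalg.inv(K)@np.array([u,v,1.]); 
    o=-R.T@t; w=R.T@r
    if d is None: d=(z-o[2])/w[2]
    return o+d*w
def proj(c,X):
    p=c["K"]@(c["R"]@np.asarray(X,float)+c["t"]); return p[:2]/p[2]
def cloud(c):
    h,w=c["depth"].shape; v,u=np.mgrid[:h,:w]
    d=c["depth"]; r=np.linalg.inv(c["K"])@np.stack([u.ravel(),v.ravel(),np.ones(h*w)])
    P=(r*d.ravel()); return (c["R"].T@(P-c["t"][:,None])).T.reshape(h,w,3)
E
python3 - <<'E'
from h import *
c=pickle.load(open("top.pkl","rb")); W=cloud(c)
im=c["img"][:,:,::-1]
def crop(f,x0,y0,x1,y1,s): cv2.imwrite("pics/"+f,cv2.resize(im[y0:y1,x0:x1],None,fx=s,fy=s,interpolation=cv2.INTER_CUBIC))
crop("j.png",230,85,330,210,5); crop("r.png",90,145,180,235,6); crop("b.png",350,140,470,235,6)
for n,(u,v) in dict(b1=(385,185),b2=(444,190),bed=(280,180),beam=(262,110),head=(276,105)).items(): print(n,c["depth"][v,u],W[v,u].round(1))
for n,(x0,y0,x1,y1) in dict(b1=(362,142,410,228),b2=(420,148,470,232)).items():
    m=np.zeros(im.shape[:2],np.uint8); m[y0:y1,x0:x1]=(W[y0:y1,x0:x1,2]>12)&(W[y0:y1,x0:x1,2]<60)
    P=W[m>0]; print(n,np.percentile(P[:,2],[10,50,90]).round(1),m.sum(), )
    zt=np.median(P[:,2]); Q=P[P[:,2]>zt-6][:,:2].astype(np.float32); print(cv2.minAreaRect(Q))
    g=im.min(axis=2); mm=np.zeros_like(m); mm[y0:y1,x0:x1]=(g[y0:y1,x0:x1]>120)*255
    cs=max(cv2.findContours(mm,0,2)[0],key=cv2.contourArea); print(cv2.minAreaRect(cs))
E
```

```text
b1 1134.0126 [ 545.2 -245.5   36.4]
b2 1148.1619 [ 533.6 -374.5   24. ]
bed 1156.2726 [562.7 -24.1  10.9]
beam 1070.1024 [692.4  10.5 104.5]
head 1067.7231 [701.2 -17.5 107.9]
b1 [33.3 37.8 40.7] 1508
((547.5540771484375, -247.21481323242188), (45.24885559082031, 140.0388641357422), 82.90105438232422)
((385.37298583984375, 184.39755249023438), (21.45697021484375, 66.6343002319336), 5.19442892074585)
b2 [20.5 23.9 26.7] 1426
((534.2788696289062, -376.4312744140625), (139.83526611328125, 45.675418853759766), 8.21816635131836)
((444.4960021972656, 190.22801208496094), (65.91928100585938, 20.929595947265625), 79.69515228271484)
```

```bash
python3 - <<'E'
import cv2,numpy as np
a=cv2.imread("pics/j.png");b=cv2.imread("pics/r.png");
print(a.shape,b.shape)
E
```

```text
(625, 500, 3) (540, 540, 3)
```

View pics/j.png

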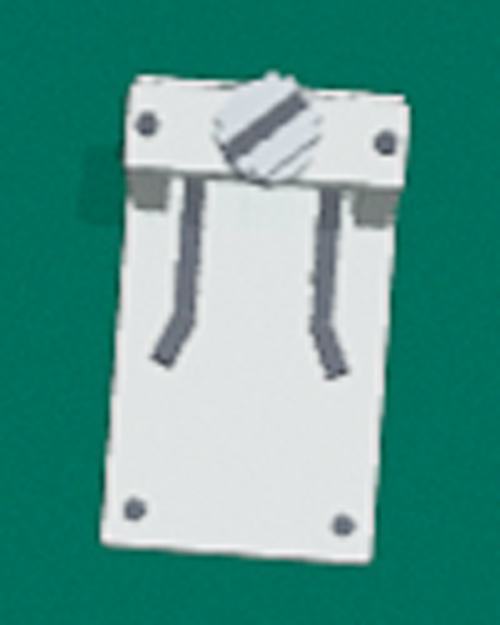

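View pics/r.png

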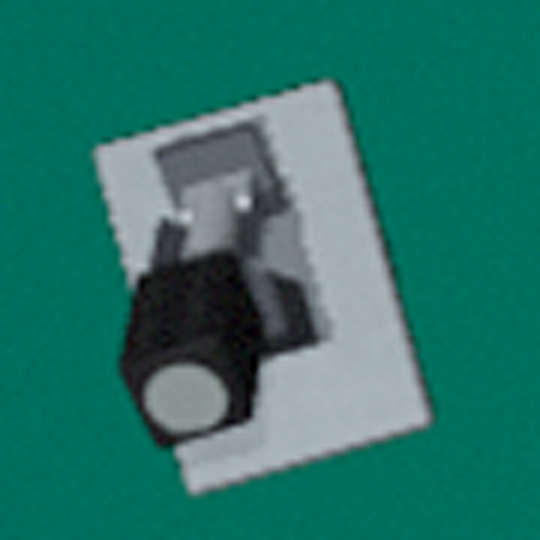

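View pics/b.png

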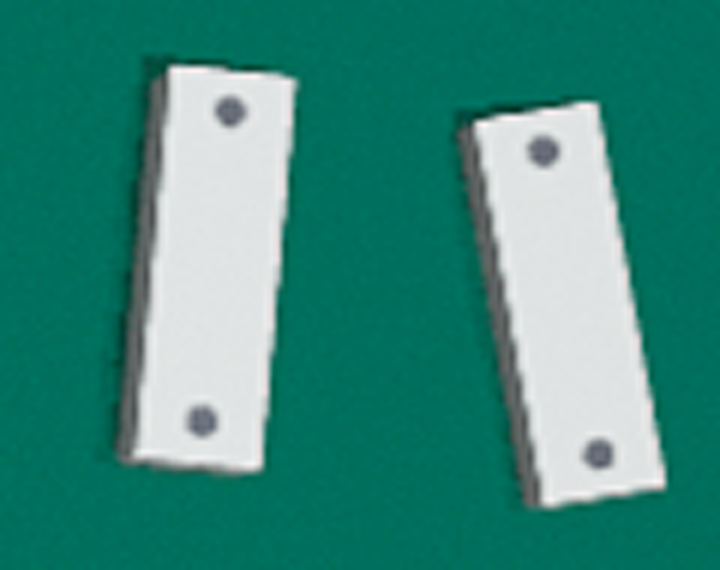

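```bash
python3 - <<'E'
from h import *
c=pickle.load(open("top.pkl","rb"))
def P(pts,off,s,z): return np.array([world(c,(x+.5)/s-.5+off[0],(y+.5)/s-.5+off[1],z)[:2] for x,y in pts])
def rp(n,Q): print(n,Q.round(1).tolist())
B=P([(170,66),(297,77),(262,470),(133,460)],(350,140),6,38); rp("block",B); print(B.mean(0)); d=(B[0]+B[1]-B[2]-B[3]); print(np.degrees(np.arctan2(d[1],d[0])),np.hypot(*d)/2)
h=P([(230,111),(202,421)],(350,140),6,38); d=h[0]-h[1]; print("holes",h.mean(0),np.degrees(np.arctan2(d[1],d[0])))
o=(230,85)
fr=P([(103,543),(373,562)],o,5,12); sc=P([(134,510),(343,525)],o,5,12); bm=P([(133,75),(408,97),(402,187),(128,170)],o,5,103)
rp("front",fr);rp("beam",bm); rp("screws",sc); print("beam c",bm.mean(0)); 
for a in(fr,sc,bm[:2],bm[3:1:-1]): d=a[0]-a[1]; print("yaw",np.degrees(np.arctan2(-d[0],d[1])),np.hypot(*d))
d=bm.mean(0)-fr.mean(0);print("axis",np.degrees(np.arctan2(d[1],d[0])),np.hypot(*d))
hd=P([(268,128)],o,5,118); rp("head",hd)
sl=P([(225,150),(305,98)],o,5,114); d=sl[1]-sl[0]; rp("slot",sl); print(np.degrees(np.arctan2(d[1],d[0])), sl.mean(0))
rr=P([(63,0)],o,5,12)
rails=P([(193,185),(329,185),(187,318),(322,325)],o,5,22); rp("rails",rails)
R=P([(333,80),(97,150),(190,493),(432,420)],(90,145),6,12); rp("rest",R); print(R.mean(0))
d=R[0]+R[1]-R[2]-R[3]; print(np.degrees(np.arctan2(d[1],d[0])),np.hypot(*d)/2); d=R[1]+R[2]-R[0]-R[3]; print(np.degrees(np.arctan2(d[1],d[0]))-90,np.hypot(*d)/2)
W=cloud(c)
print("handle cap", W[145+396//6,90+185//6], P([(185,396)],(90,145),6,155))
s=pickle.load(open("scene.pkl","rb")); im=s["img"][:,:,::-1]
def crop(f,x0,y0,x1,y1,k): cv2.imwrite("pics/"+f,cv2.resize(im[y0:y1,x0:x1],None,fx=k,fy=k,interpolation=cv2.INTER_CUBIC))
crop("js.png",255,210,365,330,5); crop("rs.png",360,110,450,210,6)
E
```

```text
block [[618.6, -232.3], [613.9, -277.3], [475.2, -260.4], [479.5, -215.2]]
[ 546.80315231 -246.29495442]
-6.981554989841734 139.93532753007634
holes [ 547.49425908 -246.47756462] -6.916139718431946
front [[535.1, 40.5], [524.9, -75.4]]
beam [[714.1, 21.8], [703.5, -88.1], [667.1, -84.9], [675.6, 24.4]]
screws [[549.2, 26.9], [541.1, -62.9]]
beam c [690.07584309 -31.68993097]
yaw -5.04389259481094 116.3643051827357
yaw -5.113820751431329 90.1549573235873
yaw -5.462074944008274 110.40799276886982
yaw -4.451909726729769 109.63422975861867
axis -5.073606462726648 160.67593300418142
head [[688.0, -31.4]]
slot [[680.4, -14.4], [700.8, -46.4]]
-57.53732892210199 [690.6259385  -30.38552306]
rails [[687.9, -1.0], [687.1, -59.4], [630.3, 2.6], [626.4, -55.2]]
rest [[615.2, 265.0], [591.4, 349.0], [468.2, 316.1], [492.6, 230.3]]
[541.82910994 290.09492741]
15.37694601568949 127.47982267056938
15.870580590673995 88.24114908846386
handle cap [492.262697   278.51924981 153.54989531] [[492.93095054 277.33269211]]
```

View pics/js.png

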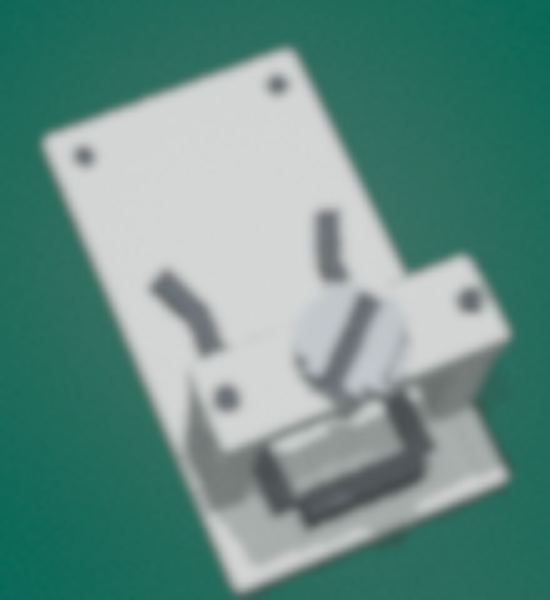

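View pics/rs.png

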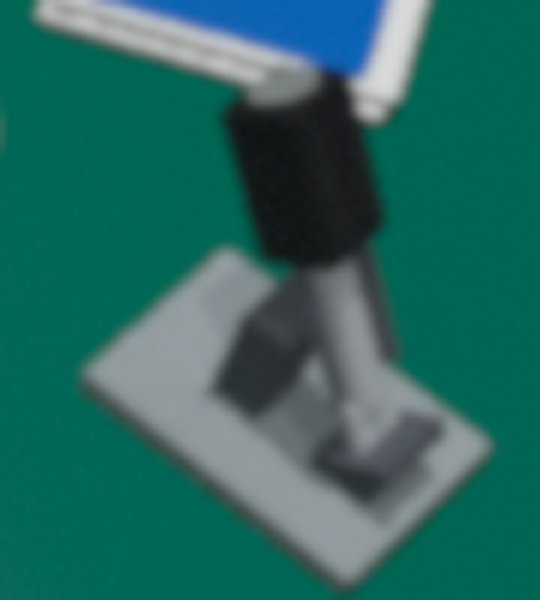

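```bash
cat >> h.py <<'E'
from scipy.spatial.transform import Rotation as Ro
def st():
    s=manip.read_state(); 
    print("t%.2f pos %s rpy° %s F %s gap %.1f q %s"%(s["clock"],s["eef_pos"].round(1),np.degrees(s["eef_rot"]).round(1),s["wrist_force"].round(1),s["finger_gap"],s["joints"].round(2))); return s
def plan(pos,rpy=None,R=None):
    s=st(); R0=Ro.from_euler("xyz",s["eef_rot"])
    if R is None: R=Ro.from_euler("xyz",rpy,degrees=True)
    dp=R0.inv().apply(np.array(pos)-s["eef_pos"]); rv=np.degrees((R0.inv()*R).as_rotvec())
    n=max(np.linalg.norm(dp)/41.7,np.linalg.norm(rv)/7.16)
    print("dp",dp.round(1),"turn",rv.round(2),"rows>=%.1f"%n)
E
python3 - <<'E'
from h import *
plan([522.4,-243.4,110],[-90,0,-97])
E
```

```text
t0.10 pos [ 130.1 -534.2  204.9] rpy° [-90.    0.1 -76.3] F [ 0.  -0.7  0.3] gap 94.1 q [-1.4   0.3   1.52  0.    1.32 -0.07]
dp [-189.6   95.2  450. ] turn [ 1.000e-02  2.068e+01 -6.000e-02] rows>=11.9
```

servo_tool:
  commands:
    - {"dp": [-15, 7, 34.6], "turn": [0, 1.6, 0]}
    - {"dp": [-30, 14, 69], "turn": [0, 3.2, 0]}
    - {"dp": [-45, 22, 104], "turn": [0, 4.8, 0]}
    - {"dp": [-60, 29, 138], "turn": [0, 6.4, 0]}
    - {"dp": [-75, 37, 175], "turn": [0, 8, 0]}
  grip: -1

```text
clock: 0.52
eef_pos: [283.2, -418.6, 167.6]
eef_rot: [-1.571, 0.001, -1.474]
wrist_force: [0.7, -1.4, 0.1]
finger_gap: 93.9
```

```bash
python3 - <<'E'
from h import *
plan([522.4,-243.4,110],[-90,0,-97])
E
```

```text
t0.52 pos [ 283.2 -418.6  167.6] rpy° [-90.    0.1 -84.4] F [ 0.7 -1.4  0.1] gap 93.9 q [-1.05  0.24  1.69  0.    1.21  0.42]
dp [-151.    57.8  255.1] turn [ 0.02 12.57 -0.07] rows>=7.2
```

servo_tool:
  commands:
    - {"dp": [-20, 8, 34]}
    - {"dp": [-40, 16, 68], "turn": [0, 3, 0]}
    - {"dp": [-60, 24, 102], "turn": [0, 6, 0]}
    - {"dp": [-80, 32, 136], "turn": [0, 9, 0]}
    - {"dp": [-100, 40, 170], "turn": [0, 12.6, 0]}

```text
$.commands[0]: bad value
```

```bash
python3 - <<'E'
from h import *
plan([522.4,-243.4,110],[-90,0,-97])
E
```

```text
t0.52 pos [ 283.2 -418.6  167.6] rpy° [-90.    0.1 -84.4] F [ 0.7 -1.4  0.1] gap 93.9 q [-1.05  0.24  1.69  0.    1.21  0.42]
dp [-151.    57.8  255.1] turn [ 0.02 12.57 -0.07] rows>=7.2
```

servo_tool:
  commands:
    - {"dp": [-20, 8, 34], "turn": [0, 1, 0]}
    - {"dp": [-40, 16, 68], "turn": [0, 3, 0]}
    - {"dp": [-60, 24, 102], "turn": [0, 6, 0]}
    - {"dp": [-80, 32, 136], "turn": [0, 9, 0]}
    - {"dp": [-100, 40, 170], "turn": [0, 12.6, 0]}

```text
clock: 0.93
eef_pos: [443.9, -300.9, 127.2]
eef_rot: [-1.571, 0.001, -1.696]
wrist_force: [0.8, -1.6, 0.0]
finger_gap: 93.9
```

```bash
python3 - <<'E'
from h import *
plan([522.4,-243.4,110],[-90,0,-97])
E
```

```text
t0.93 pos [ 443.9 -300.9  127.2] rpy° [-90.    0.1 -97.2] F [ 0.8 -1.6  0. ] gap 93.9 q [-0.66  0.35  1.65  0.    1.15  1.03]
dp [-66.8  17.2  70.7] turn [ 0.04 -0.17 -0.07] rows>=2.4
```

servo_tool:
  commands:
    - {"dp": [-24, 6, 25], "turn": [0, 0, 0]}
    - {"dp": [-48, 12, 50], "turn": [0, 0, 0]}
    - {"dp": [-66.8, 17, 70.7], "turn": [0, -0.2, 0]}
    - {"dp": [-66.8, 17, 70.7], "turn": [0, -0.2, 0]}

```text
clock: 1.27
eef_pos: [524.9, -240.1, 108.7]
eef_rot: [-1.573, 0.002, -1.689]
wrist_force: [-2.0, 0.3, -1.0]
finger_gap: 94.1
```

```bash
cat >> h.py <<'E'
def wcam(f,crop=None,s=1):
    s0=manip.read_state(); c=snap("wrist",f,crop,s)
    T=np.eye(4); T[:3,:3]=Ro.from_euler("xyz",s0["eef_rot"]).as_matrix(); T[:3,3]=s0["eef_pos"]
    M=np.linalg.inv(T@np.array(c["hand_eye"])); c["R"]=M[:3,:3]; c["t"]=M[:3,3]; return c
E
python3 - <<'E'
from h import *
c=wcam("w1.png"); pickle.dump(c,open("w1.pkl","wb"))
plan([522.4,-243.4,14],[-90,0,-97])
print(proj(c,[547.2,-246.4,38]))
E
```

```text
t1.32 pos [ 523.4 -241.6  109.1] rpy° [-90.1   0.1 -96.8] F [-0.2  0.5 -0.4] gap 94.1 q [-0.5   0.45  1.55  0.    1.15  1.19]
dp [ 2.1 95.1 -0.5] turn [ 0.13  0.21 -0.11] rows>=2.3
[287.04273674 191.52688675]
```

View pics/w1.png

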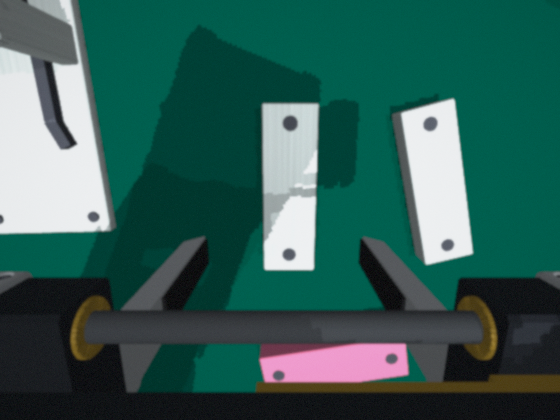

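```bash
python3 - <<'E'
from h import *
c=pickle.load(open("w1.pkl","rb"))
B=np.array([world(c,u,v,38)[:2] for u,v in [(263,103),(319,103),(314,270),(263,270)]]);print(B.round(1).tolist(),B.mean(0))
h=np.array([world(c,u,v,38)[:2] for u,v in [(290,123),(289,254)]]);d=h[0]-h[1];print(h.mean(0),np.degrees(np.arctan2(d[1],d[0])),np.hypot(*d))
j=np.array([world(c,u,v,12)[:2] for u,v in [(93,216),(113,230)]]);print(j)
E
```

```text
[[618.3, -235.8], [613.3, -278.7], [474.2, -262.1], [479.4, -217.3]] [ 546.33314096 -248.48152542]
[ 546.52798983 -248.3489043 ] -6.799891431834052 110.04931487022722
[[539.95630784 -63.3931022 ]
 [524.37517738 -78.4849297 ]]
```

servo_tool:
  commands:
    - {"dp": [2, 40, 0], "turn": [0, 0, 0]}
    - {"dp": [2.5, 78, 0], "turn": [0, 0, 0]}
    - {"dp": [2.5, 95, 0], "turn": [0, 0, 0]}
    - {"dp": [2.5, 95, 0], "turn": [0, 0, 0]}

```text
clock: 1.65
eef_pos: [520.1, -243.4, 10.1]
eef_rot: [-1.58, 0.004, -1.69]
wrist_force: [-1.0, 0.6, 0.1]
finger_gap: 93.9
```

servo_tool:
  commands:
    - {"dp": [0, 0, 0], "turn": [0, 0, 0]}
    - {"dp": [0, 0, 0], "turn": [0, 0, 0]}
    - {"dp": [0, 0, 0], "turn": [0, 0, 0]}
    - {"dp": [0, 0, 0], "turn": [0, 0, 0]}
  grip: 1
  force: 50

```text
clock: 1.98
eef_pos: [520.7, -243.9, 11.6]
eef_rot: [-1.577, 0.004, -1.69]
wrist_force: [0.2, 0.3, 0.2]
finger_gap: 71.1
```

```bash
python3 - <<'E'
from h import *
st()
E
```

```text
t1.98 pos [ 520.7 -243.9   11.6] rpy° [-90.4   0.2 -96.9] F [0.2 0.3 0.2] gap 71.1 q [-0.5   0.59  1.6   0.    0.96  1.19]
```

servo_tool:
  commands:
    - {"dp": [0, -4, 0], "turn": [0, 0, 0]}
    - {"dp": [0, -4, 0], "turn": [0.4, 0, 0]}
    - {"dp": [0, -4, 0], "turn": [0.4, 0, 0]}
    - {"dp": [0, -4, 0], "turn": [0.4, 0, 0]}
    - {"dp": [0, -4, 0], "turn": [0.4, 0, 0]}

```text
clock: 2.4
eef_pos: [520.8, -244.0, 16.0]
eef_rot: [-1.57, 0.003, -1.69]
wrist_force: [-2.0, 0.0, 4.8]
finger_gap: 43.8
```

servo_tool:
  commands:
    - {"dp": [0, 0, 0], "turn": [0, 0, 0]}
    - {"dp": [0, 0, 0], "turn": [0, 0, 0]}

```text
clock: 2.57
eef_pos: [520.8, -244.1, 16.0]
eef_rot: [-1.57, 0.003, -1.69]
wrist_force: [-0.6, 0.6, 2.8]
finger_gap: 43.9
```

```bash
python3 - <<'E'
from h import *
st()
E
```

```text
t2.57 pos [ 520.8 -244.1   16. ] rpy° [-90.    0.2 -96.9] F [-0.6  0.6  2.8] gap 43.9 q [-0.5   0.58  1.61  0.    0.96  1.18]
```

```bash
python3 - <<'E'
from h import *
plan([514.7,-15.6,60],[-90,0,-95.1])
E
```

```text
t2.57 pos [ 520.8 -244.1   16. ] rpy° [-90.    0.2 -96.9] F [-0.6  0.6  2.8] gap 43.9 q [-0.5   0.58  1.61  0.    0.96  1.18]
dp [-226.3  -43.3  -33.3] turn [-0.04 -1.76 -0.19] rows>=5.6
```

servo_tool:
  commands:
    - {"dp": [0, -10, 0], "turn": [0, 0, 0]}
    - {"dp": [0, -35, 0], "turn": [0, 0, 0]}
    - {"dp": [-15, -50, 1], "turn": [0, 0, 0]}
    - {"dp": [-45, -50, 2], "turn": [0, 0, 0]}
    - {"dp": [-80, -50, 5], "turn": [0, -1, 0]}

```text
clock: 2.98
eef_pos: [535.0, -165.6, 67.2]
eef_rot: [-1.57, 0.003, -1.676]
wrist_force: [0.4, 0.1, -6.8]
finger_gap: 43.6
```

```bash
python3 - <<'E'
from h import *
plan([514.7,-15.6,60],[-90,0,-95.1])
E
```

```text
t2.98 pos [ 535.  -165.6   67.2] rpy° [-89.9   0.2 -96. ] F [ 0.4  0.1 -6.8] gap 43.6 q [-0.37  0.47  1.63  0.    1.04  1.31]
dp [-147.     7.6  -35.9] turn [-0.07 -0.91 -0.17] rows>=3.6
```

servo_tool:
  commands:
    - {"dp": [-36, 2, -9], "turn": [0, 0, 0]}
    - {"dp": [-72, 4, -18], "turn": [0, 0, 0]}
    - {"dp": [-108, 6, -27], "turn": [0, -0.9, 0]}
    - {"dp": [-147, 7.6, -36], "turn": [0, -0.9, -0.2]}
    - {"dp": [-147, 7.6, -36], "turn": [0, -0.9, -0.2]}

```text
clock: 3.4
eef_pos: [512.8, -9.9, 59.5]
eef_rot: [-1.572, 0.001, -1.655]
wrist_force: [-0.1, -0.1, -5.3]
finger_gap: 43.4
```

```bash
python3 - <<'E'
from h import *
st()
c=snap("top","t2.png",(230,85,330,235),4); pickle.dump(c,open("t2.pkl","wb"));st()
c=wcam("w2.png"); pickle.dump(c,open("w2.pkl","wb"))
E
```

```text
t3.40 pos [512.8  -9.9  59.5] rpy° [-90.1   0.  -94.8] F [-0.1 -0.1 -5.3] gap 43.4 q [-0.09  0.39  1.77  0.    0.98  1.56]
t3.45 pos [513.6 -12.4  59.9] rpy° [-90.   -0.  -94.9] F [ 0.4 -0.4 -5.8] gap 43.6 q [-0.1   0.39  1.76 -0.    0.98  1.56]
```

View pics/t2.png

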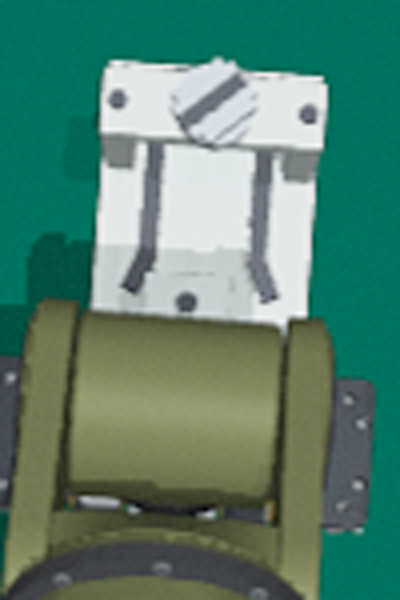

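View pics/w2.png

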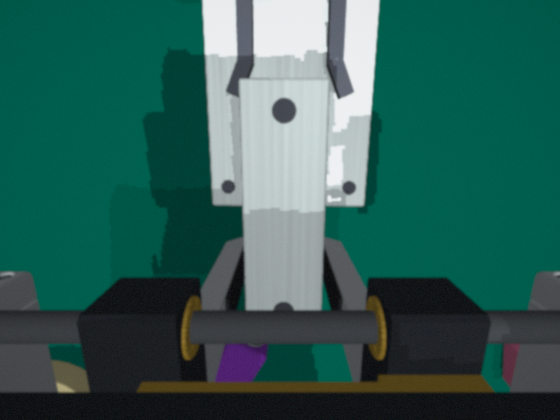

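```bash
python3 - <<'E'
from h import *
st()
c=pickle.load(open("w2.pkl","rb"))
f=lambda L,z:np.array([world(c,u,v,z)[:2] for u,v in L])
zt=59.9-16+38
B=f([(240,79),(328,79)],zt);h=f([(284,111)],zt);S=f([(228,187),(349,187)],12);Fr=f([(213,205),(365,205)],12);Rl=f([(253,50),(329,50)],22)
def ang(a): d=a[0]-a[1]; return np.degrees(np.arctan2(-d[0],d[1])),np.hypot(*d)
for n,a in dict(B=B,S=S,Fr=Fr,Rl=Rl).items(): print(n,a.round(1).tolist(),a.mean(0).round(1),np.round(ang(a),2))
print("h",h)
c=pickle.load(open("t2.pkl","rb"))
print("top hole",world(c,(186+.5)/4-.5+230,(301+.5)/4-.5+85,zt))
E
```

```text
t3.50 pos [514.1 -14.1  60. ] rpy° [-90.   -0.  -94.9] F [-0.2 -0.4 -6.1] gap 43.3 q [-0.1   0.39  1.76 -0.    0.98  1.56]
B [[610.4, -0.5], [606.9, -42.3]] [608.7 -21.4] [-4.77 41.97]
S [[547.7, 25.6], [540.2, -64.8]] [544.  -19.6] [-4.77 90.7 ]
Fr [[534.9, 38.8], [525.3, -76.5]] [530.1 -18.9] [ -4.77 115.65]
Rl [[636.8, -3.8], [632.7, -52.6]] [634.7 -28.2] [-4.77 48.95]
h [[594.1879655  -20.20008888]]
top hole [595.2839305  -15.97072298  81.9       ]
```

```bash
python3 - <<'E'
from h import *
plan([512,-16.7,28.5],[-90,0,-95])
E
```

```text
t3.50 pos [514.1 -14.1  60. ] rpy° [-90.   -0.  -94.9] F [-0.2 -0.4 -6.1] gap 43.3 q [-0.1   0.39  1.76 -0.    0.98  1.56]
dp [ 2.7 31.5 -1.9] turn [-0.01  0.05  0.03] rows>=0.8
```

servo_tool:
  commands:
    - {"dp": [1.5, 8, -2], "turn": [0, 0, 0]}
    - {"dp": [2.7, 18, -2], "turn": [0, 0.1, 0]}
    - {"dp": [2.7, 26, -2], "turn": [0, 0.1, 0]}
    - {"dp": [2.7, 31, -2], "turn": [0, 0.1, 0]}
    - {"dp": [2.7, 31, -2], "turn": [0, 0.1, 0]}

```text
clock: 3.92
eef_pos: [511.6, -17.5, 28.0]
eef_rot: [-1.572, -0.001, -1.66]
wrist_force: [0.3, 0.5, -5.8]
finger_gap: 43.7
```

```bash
python3 - <<'E'
from h import *
plan([512,-16.7,28.5],[-90,0,-95])
E
```

```text
t3.92 pos [511.6 -17.5  28. ] rpy° [-90.1  -0.  -95.1] F [ 0.3  0.5 -5.8] gap 43.7 q [-0.11  0.44  1.79 -0.    0.91  1.56]
dp [-0.8 -0.5  0.4] turn [ 0.07 -0.12  0.04] rows>=0.0
```

servo_tool:
  commands:
    - {"dp": [-0.6, 0.5, 0], "turn": [0, 0, 0]}
    - {"dp": [-0.6, 1, 0], "turn": [0, 0, 0]}

```text
clock: 4.08
eef_pos: [511.7, -17.3, 27.5]
eef_rot: [-1.572, -0.001, -1.661]
wrist_force: [-10.0, -1.8, 14.2]
finger_gap: 43.5
```

```bash
python3 - <<'E'
from h import *
st()
c=wcam("w3.png"); pickle.dump(c,open("w3.pkl","wb"))
E
```

```text
t4.08 pos [511.7 -17.3  27.5] rpy° [-90.1  -0.  -95.2] F [-10.   -1.8  14.2] gap 43.5 q [-0.1   0.44  1.79 -0.    0.91  1.56]
```

View pics/w3.png

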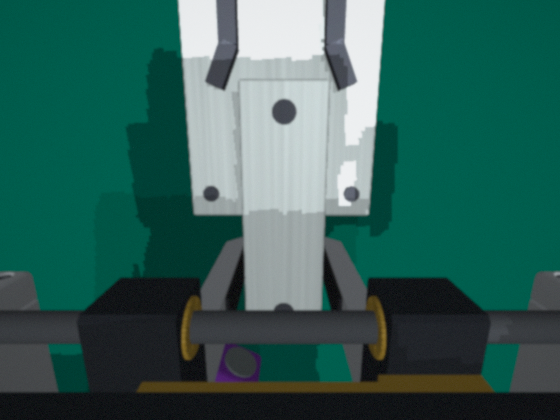

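servo_tool:
  commands:
    - {"dp": [-0.5, -0.7, 10], "turn": [0, 0, 0]}
    - {"dp": [-0.8, -0.7, 25], "turn": [0, 0, 0]}
    - {"dp": [-0.8, -0.7, 40], "turn": [0, 0, 0]}
    - {"dp": [-0.8, -0.7, 50], "turn": [0, 0, 0]}
  force: 25

```text
clock: 4.47
eef_pos: [562.7, -21.4, 27.8]
eef_rot: [-1.572, -0.001, -1.661]
wrist_force: [-1.0, -0.1, -6.7]
finger_gap: 44.1
```

```bash
python3 - <<'E'
from h import *
st()
c=wcam("w4.png"); pickle.dump(c,open("w4.pkl","wb"))
E
```

```text
t4.47 pos [562.7 -21.4  27.8] rpy° [-90.1  -0.  -95.2] F [-1.  -0.1 -6.7] gap 44.1 q [-0.1   0.54  1.64 -0.    0.97  1.56]
```

View pics/w4.png

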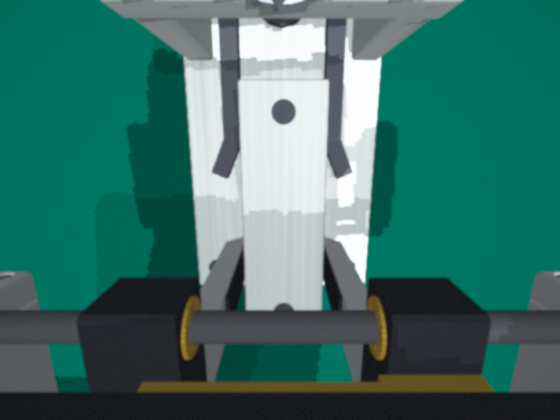

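```bash
python3 - <<'E'
from h import *
c=pickle.load(open("w4.pkl","rb")); print(np.array(c["hand_eye"]).round(2)); 
d=c["depth"]; print(d[10,300],d[330,280],d[400,280],d[12,230])
E
```

```text
[[   1.      0.      0.      0.59]
 [   0.     -0.25    0.97 -179.68]
 [   0.     -0.97   -0.25   71.4 ]
 [   0.      0.      0.      1.  ]]
99.00871 73.72018 56.957577 101.36687
```

servo_tool:
  commands:
    - {"dp": [0, 0, 15], "turn": [0, 0, 0]}
    - {"dp": [0, 0, 30], "turn": [0, 0, 0]}
    - {"dp": [0, 0, 42], "turn": [0, 0, 0]}
    - {"dp": [0, 0, 50], "turn": [0, 0, 0]}
    - {"dp": [0, 0, 52], "turn": [0, 0, 0]}

```text
clock: 4.93
eef_pos: [615.9, -26.6, 27.5]
eef_rot: [-1.571, -0.001, -1.662]
wrist_force: [-7.5, -0.2, 4.1]
finger_gap: 44.2
```

servo_tool:
  commands:
    - {"dp": [0, 0, 1.5], "turn": [0, 0, 0]}
    - {"dp": [0, 0, 3], "turn": [0, 0, 0]}
    - {"dp": [0, 0, 4], "turn": [0, 0, 0]}

```text
clock: 5.18
eef_pos: [619.0, -27.0, 27.5]
eef_rot: [-1.573, -0.001, -1.662]
wrist_force: [-14.6, 1.4, 9.1]
finger_gap: 43.9
```

servo_tool:
  commands:
    - {"dp": [0, 0, 1.5], "turn": [0, 0, 0]}
    - {"dp": [0, 0, 2.5], "turn": [0, 0, 0]}

```text
clock: 5.35
eef_pos: [619.2, -27.0, 27.4]
eef_rot: [-1.578, -0.001, -1.662]
wrist_force: [-22.7, 2.4, 13.5]
finger_gap: 44.2
```

```bash
python3 - <<'E'
from h import *
st()
c=wcam("w5.png"); st()
c=snap("scene","s5.png",(240,210,380,340),5); st()
E
```

```text
t5.35 pos [619.2 -27.   27.4] rpy° [-90.4  -0.  -95.2] F [-22.7   2.4  13.5] gap 44.2 q [-0.1   0.65  1.46 -0.    1.05  1.56]
t5.40 pos [619.2 -27.   27.5] rpy° [-90.4  -0.  -95.2] F [-18.4   1.4   9.7] gap 44.0 q [-0.1   0.65  1.45 -0.    1.05  1.56]
t5.45 pos [619.2 -27.   27.4] rpy° [-90.4  -0.  -95.2] F [-18.3   2.2   8.8] gap 43.9 q [-0.1   0.65  1.46 -0.    1.05  1.56]
```

View pics/s5.png

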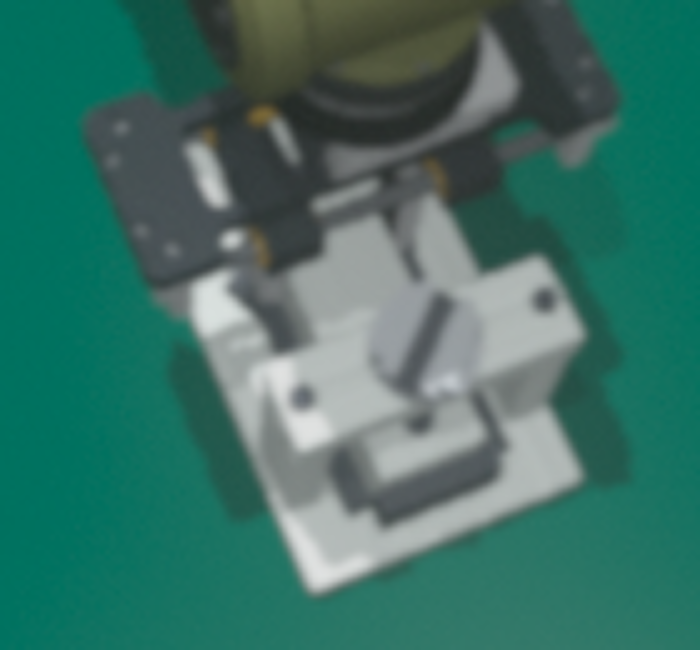

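View pics/w5.png

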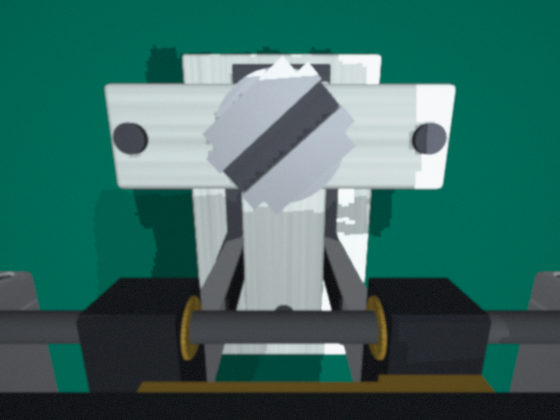

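servo_tool:
  commands:
    - {"dp": [0, 0, -1], "turn": [0, 0, 0]}
    - {"dp": [0, 0, -1], "turn": [0, 0, 0]}
    - {"dp": [0, 0, -1], "turn": [0, 0, 0]}
  grip: -0.3

```text
clock: 5.7
eef_pos: [618.4, -27.1, 27.8]
eef_rot: [-1.577, -0.001, -1.662]
wrist_force: [-0.3, -0.1, 0.6]
finger_gap: 59.4
```

```bash
python3 - <<'E'
from h import *
st()
c=wcam("w6.png"); pickle.dump(c,open("w6.pkl","wb"))
f=lambda L,z:np.array([world(c,u,v,z)[:2] for u,v in L])
s=f([(234,181),(330,92)],118); d=s[1]-s[0]; print(s,s.mean(0),np.degrees(np.arctan2(d[1],d[0])))
E
```

```text
t5.70 pos [618.4 -27.1  27.8] rpy° [-90.3  -0.  -95.2] F [-0.3 -0.1  0.6] gap 59.4 q [-0.1   0.64  1.46 -0.    1.05  1.56]
[[677.28470201 -18.52409866]
 [699.17524877 -47.71818431]] [688.22997539 -33.12114149] -53.136405091952916
```

View pics/w6.png

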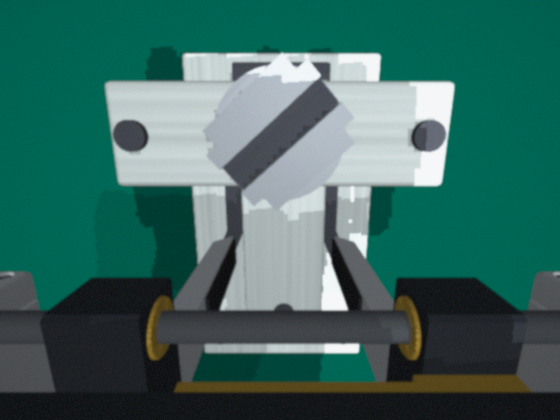

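servo_tool:
  commands:
    - {"dp": [0, -15, 0], "turn": [0, 0, 0]}
    - {"dp": [0, -50, 0], "turn": [0, 0, 0]}
    - {"dp": [0, -90, 0], "turn": [0, 0, 0]}
    - {"dp": [0, -130, 0], "turn": [0, 0, 0]}
    - {"dp": [0, -140, 0], "turn": [0, 0, 0]}

```text
clock: 6.17
eef_pos: [621.5, -27.2, 174.9]
eef_rot: [-1.567, -0.001, -1.662]
wrist_force: [0.4, -0.2, 0.9]
finger_gap: 61.0
```

```bash
python3 - <<'E'
from h import *
st()
c=wcam("w7.png"); st();pickle.dump(c,open("w7.pkl","wb"))
im=c["img"][:,:,::-1]
print(proj(c,[690,-33,118]))
u,v=proj(c,[690,-33,118]).astype(int)
cv2.imwrite("pics/w7h.png",cv2.resize(im[v-60:v+60,u-60:u+60],None,fx=5,fy=5,interpolation=cv2.INTER_CUBIC)); print(u-60,v-60)
E
```

```text
t6.17 pos [621.5 -27.2 174.9] rpy° [-89.8  -0.  -95.2] F [ 0.4 -0.2  0.9] gap 61.0 q [-0.1   0.48  1.34 -0.    1.31  1.56]
t6.22 pos [621.4 -27.2 174. ] rpy° [-89.8  -0.  -95.2] F [ 0.8 -0.5  2.2] gap 61.2 q [-0.1   0.48  1.34 -0.    1.31  1.56]
[281.78389591 135.16166445]
221 75
```

View pics/w7.png

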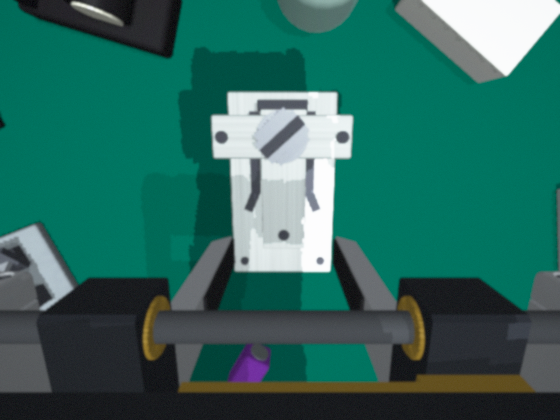

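View pics/w7h.png

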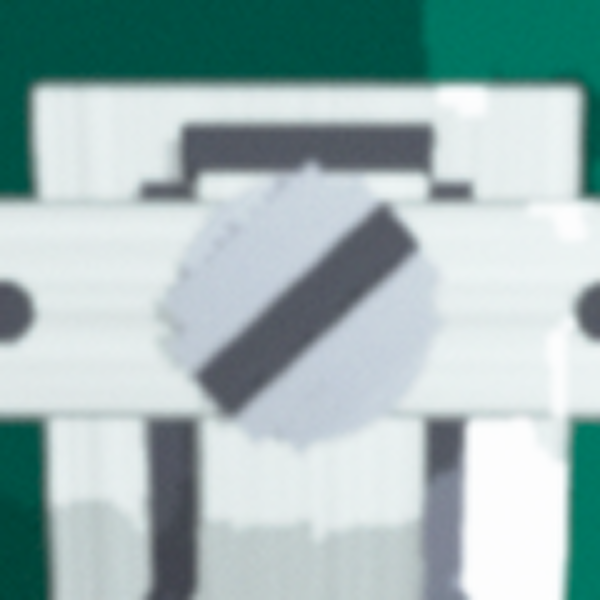

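```bash
python3 - <<'E'
from h import *
c=pickle.load(open("w7.pkl","rb"))
f=lambda L,z:np.array([world(c,(x+.5)/5-.5+221,(y+.5)/5-.5+75,z)[:2] for x,y in L])
for z in(109,114,118):
    s=f([(215,395),(402,223)],z); d=s[1]-s[0]; print(z,s.mean(0).round(1),np.degrees(np.arctan2(d[1],d[0])),np.hypot(*d))
g=lambda L,z:np.array([world(c,u,v,z)[:2] for u,v in L])
b=g([(221,137),(342,137)],103); d=b[0]-b[1]; print("beam screws",b.mean(0),np.degrees(np.arctan2(-d[0],d[1])),np.hypot(*d))
b=g([(245,260),(320,260)],12); print("bed screws",b.mean(0), np.hypot(*(b[0]-b[1])))
E
```

```text
109 [688.8 -33.1] -53.36094190650152 39.03488168346768
114 [688.9 -33.1] -53.36094190650153 38.240783178536084
118 [688.9 -33.1] -53.360941906501495 37.605504374590836
beam screws [688.47901883 -32.58066033] -5.150916033741326 96.4170863537705
bed screws [544.17768246 -20.11403198] 89.96276043670046
```

```bash
cat >> h.py <<'E'
def leanR(yaw,lean=35.): # tool x=driver x, y=-driver z
    D=(Ro.from_euler("z",yaw,degrees=True)*Ro.from_euler("y",-lean,degrees=True)).as_matrix()
    return Ro.from_matrix(np.stack([D[:,0],-D[:,2],D[:,1]],1))
def axis(yaw,lean=35.): return -leanR(yaw,lean).as_matrix()[:,1]
E
python3 - <<'E'
from h import *
R=leanR(15.6); print(R.as_euler("xyz",degrees=True))
plan([447.8,265.3,230],R=R); plan([447.8,265.3,230],R=Ro.from_euler("xyz",[-90,0,15.6],degrees=True))
E
```

```text
[-90.  -35.   15.6]
t6.22 pos [621.4 -27.2 174. ] rpy° [-89.8  -0.  -95.2] F [ 0.8 -0.5  2.2] gap 61.2 q [-0.1   0.48  1.34 -0.    1.31  1.56]
dp [-275.4  -56.9 -199.4] turn [  33.62 -106.89  -23.03] rows>=16.0
t6.22 pos [621.4 -27.2 174. ] rpy° [-89.8  -0.  -95.2] F [ 0.8 -0.5  2.2] gap 61.2 q [-0.1   0.48  1.34 -0.    1.31  1.56]
dp [-275.4  -56.9 -199.4] turn [-7.0000e-02 -1.1084e+02  2.0000e-01] rows>=15.5
```

servo_tool:
  commands:
    - {"dp": [-10, -15, -12], "turn": [0, -7, 0]}
    - {"dp": [-30, -30, -24], "turn": [0, -14, 0]}
    - {"dp": [-55, -45, -40], "turn": [0, -21, 0]}
    - {"dp": [-80, -56, -58], "turn": [0, -28, 0]}
    - {"dp": [-105, -56, -76], "turn": [0, -35, 0]}
  grip: -0.35

```text
clock: 6.63
eef_pos: [555.0, 85.3, 231.0]
eef_rot: [-1.566, -0.004, -1.046]
wrist_force: [-0.2, 0.1, -0.4]
finger_gap: 63.3
```

```bash
python3 - <<'E'
from h import *
plan([447.8,265.3,230],R=Ro.from_euler("xyz",[-90,0,15.6],degrees=True))
E
```

```text
t6.63 pos [555.   85.3 231. ] rpy° [-89.7  -0.2 -59.9] F [-0.2  0.1 -0.4] gap 63.3 q [ 0.09  0.3   1.46 -0.    1.38  1.13]
dp [-209.5    0.3   -2.6] turn [ -0.09 -75.52   0.35] rows>=10.5
```

servo_tool:
  commands:
    - {"dp": [-25, 0, 0], "turn": [0, -7, 0]}
    - {"dp": [-50, 0, 0], "turn": [0, -14, 0]}
    - {"dp": [-75, 0, -1], "turn": [0, -21, 0]}
    - {"dp": [-105, 0, -1], "turn": [0, -28, 0]}
    - {"dp": [-130, 0, -1], "turn": [0, -35, 0]}

```text
clock: 7.05
eef_pos: [488.0, 198.5, 229.6]
eef_rot: [-1.569, -0.005, -0.429]
wrist_force: [0.0, -0.7, 1.0]
finger_gap: 63.3
```

```bash
python3 - <<'E'
from h import *
plan([447.8,265.3,230],R=leanR(15.6))
E
```

```text
t7.05 pos [488.  198.5 229.6] rpy° [-89.9  -0.3 -24.6] F [ 0.  -0.7  1. ] gap 63.3 q [ 0.32  0.23  1.56 -0.    1.35  0.75]
dp [-64.3  -0.6  44. ] turn [ 12.29 -38.88 -33.23] rows>=7.3
```

servo_tool:
  commands:
    - {"dp": [-13, 0, 9], "turn": [1.6, -5.2, -4.4]}
    - {"dp": [-26, 0, 18], "turn": [3.3, -10.4, -8.9]}
    - {"dp": [-39, 0, 27], "turn": [4.9, -15.6, -13.3]}
    - {"dp": [-52, 0, 36], "turn": [6.6, -20.7, -17.7]}
    - {"dp": [-64, 0, 44], "turn": [8.2, -25.9, -22.1]}

```text
clock: 7.47
eef_pos: [447.4, 266.1, 228.9]
eef_rot: [-1.517, -0.413, 0.024]
wrist_force: [-0.1, 0.3, -0.2]
finger_gap: 63.6
```

```bash
python3 - <<'E'
from h import *
plan([447.8,265.3,219],R=leanR(15.6))
E
```

```text
t7.47 pos [447.4 266.1 228.9] rpy° [-86.9 -23.7   1.4] F [-0.1  0.3 -0.2] gap 63.6 q [ 0.55  0.01  1.86 -0.2   0.9   0.61]
dp [-3.6  9.2 -1.3] turn [  3.94 -12.7  -10.91] rows>=2.4
```

servo_tool:
  commands:
    - {"dp": [-1, 3, 0], "turn": [1.3, -4.2, -3.6]}
    - {"dp": [-2, 6, -1], "turn": [2.6, -8.4, -7.2]}
    - {"dp": [-3.6, 9, -1.3], "turn": [3.9, -12.7, -10.9]}
    - {"dp": [-3.6, 9, -1.3], "turn": [3.9, -12.7, -10.9]}

```text
clock: 7.8
eef_pos: [446.1, 264.7, 216.8]
eef_rot: [-1.574, -0.61, 0.278]
wrist_force: [-0.6, -0.7, -0.7]
finger_gap: 63.4
```

```bash
python3 - <<'E'
from h import *
plan([447.8,265.3,219],R=leanR(15.6))
c=wcam("w8.png"); pickle.dump(c,open("w8.pkl","wb"))
a=axis(15.6); tip=np.array([575.5,301,30])
for s in(0,75,85,150): print(s,proj(c,tip+s*a).round(1))
E
```

```text
t7.80 pos [446.1 264.7 216.8] rpy° [-90.2 -35.   15.9] F [-0.6 -0.7 -0.7] gap 63.4 q [ 0.55 -0.07  2.03 -0.27  0.61  0.45]
dp [ 2.7 -0.8  0.1] turn [ 0.    0.27 -0.04] rows>=0.1
0 [285.9 186.3]
75 [286.4 197.9]
85 [286.4 199.8]
150 [287.1 215.7]
```

View pics/w8.png

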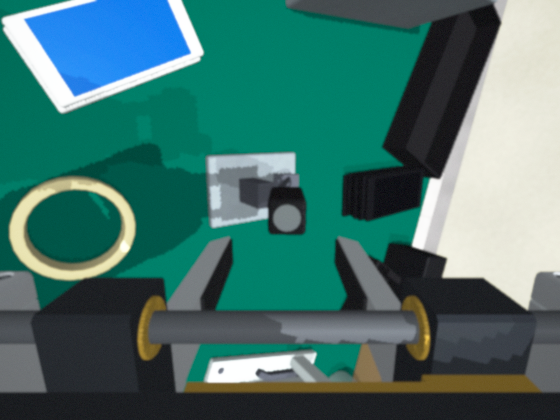

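```bash
python3 - <<'E'
from h import *
c=pickle.load(open("w8.pkl","rb")); im=c["img"][:,:,::-1].copy()
a=axis(15.6); tip=np.array([575.5,301,30]); 
D=(Ro.from_euler("z",15.6,degrees=True)*Ro.from_euler("y",-35,degrees=True)).as_matrix()
k=6;x0,y0=200,140
big=cv2.resize(im[y0:240,x0:320],None,fx=k,fy=k,interpolation=cv2.INTER_CUBIC); big=cv2.convertScaleAbs(big,alpha=1.5,beta=20)
q=[proj(c,tip+150*a+D[:,0]*sx*17+D[:,1]*sy*17) for sx,sy in((1,1),(1,-1),(-1,-1),(-1,1))]
cv2.polylines(big,[np.array([((p-[x0,y0]+.5)*k) for p in q],np.int32)],True,(0,0,255),1)
Rz=Ro.from_euler("z",15.6,degrees=True).as_matrix()
q=[proj(c,Rz@[ -35+sx*65,sy*45,12]+[575.5,301,0]) for sx,sy in((1,1),(1,-1),(-1,-1),(-1,1))]
cv2.polylines(big,[np.array([((p-[x0,y0]+.5)*k) for p in q],np.int32)],True,(0,255,255),1)
cv2.imwrite("pics/w8z.png",big)
E
```

```text
(no output)
```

View pics/w8z.png

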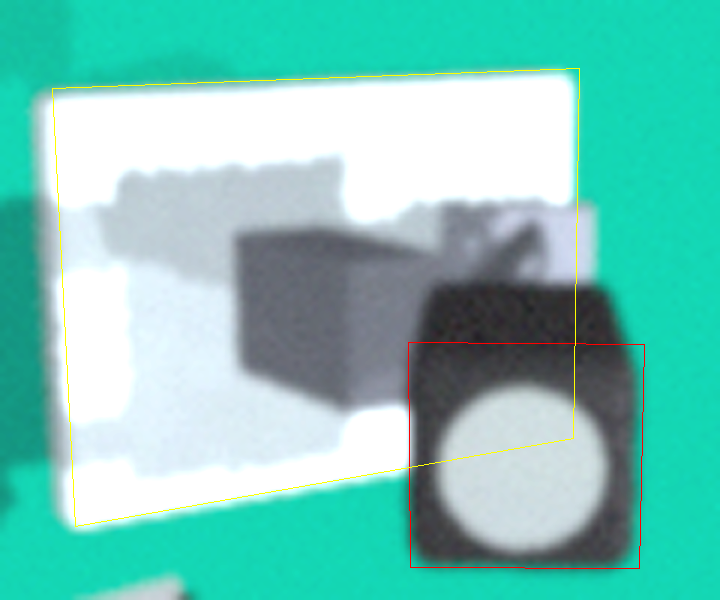

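servo_tool:
  commands:
    - {"dp": [2, 20, 0], "turn": [0, 0.2, 0]}
    - {"dp": [2.7, 55, 0], "turn": [0, 0.2, 0]}
    - {"dp": [2.7, 90, 0], "turn": [0, 0.2, 0]}
    - {"dp": [2.7, 120, 0], "turn": [0, 0.2, 0]}
    - {"dp": [2.7, 131, 0], "turn": [0, 0.2, 0]}

```text
clock: 8.27
eef_pos: [522.2, 285.0, 108.1]
eef_rot: [-1.569, -0.602, 0.263]
wrist_force: [-0.0, -0.5, 0.1]
finger_gap: 63.6
```

```bash
python3 - <<'E'
from h import *
tip=np.array([575.5,301,30])
plan(tip+99*axis(15.6),R=leanR(15.6))
wcam("w9.png")
E
```

```text
t8.27 pos [522.2 285.  108.1] rpy° [-89.9 -34.5  15.1] F [-0.  -0.5  0.1] gap 63.6 q [ 0.5   0.26  1.95 -0.37  0.36  0.54]
dp [ 0.7 -3.2  1. ] turn [ 0.19 -0.43 -0.48] rows>=0.1
```

View pics/w9.png

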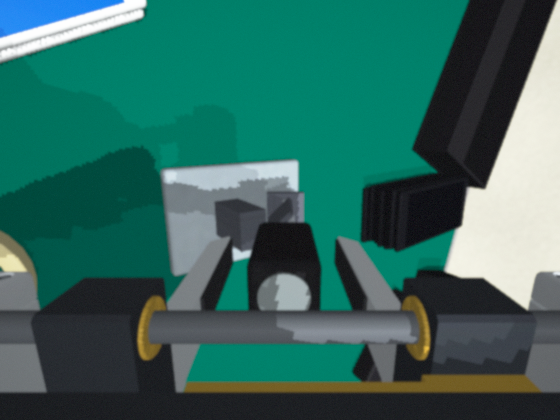

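servo_tool:
  commands:
    - {"dp": [0.7, -2.5, 1], "turn": [0.2, -0.4, -0.5]}
    - {"dp": [0.7, -2.5, 1], "turn": [0.2, -0.4, -0.5]}
    - {"dp": [0.7, -2.5, 1], "turn": [0.2, -0.4, -0.5]}

```text
clock: 8.57
eef_pos: [521.2, 285.8, 111.3]
eef_rot: [-1.57, -0.611, 0.271]
wrist_force: [-0.4, -0.7, -0.0]
finger_gap: 63.7
```

```bash
python3 - <<'E'
from h import *
tip=np.array([575.5,301,30])
plan(tip+99*axis(15.6),R=leanR(15.6))
E
```

```text
t8.57 pos [521.2 285.8 111.3] rpy° [-90.  -35.   15.5] F [-0.4 -0.7 -0. ] gap 63.7 q [ 0.5   0.26  1.95 -0.38  0.36  0.54]
dp [-0.4 -0.1  0. ] turn [ 0.01 -0.08  0.02] rows>=0.0
```

Close gently, then firm up.

servo_tool:
  commands:
    - {"dp": [-0.3, 0, 0], "turn": [0, 0, 0]}
    - {"dp": [-0.3, 0, 0], "turn": [0, 0, 0]}
    - {"dp": [-0.3, 0, 0], "turn": [0, 0, 0]}
    - {"dp": [-0.3, 0, 0], "turn": [0, 0, 0]}
    - {"dp": [-0.3, 0, 0], "turn": [0, 0, 0]}
  grip: 1
  force: 10

```text
clock: 8.98
eef_pos: [521.0, 285.8, 111.3]
eef_rot: [-1.57, -0.612, 0.27]
wrist_force: [-4.6, -1.3, 1.5]
finger_gap: 33.9
```

servo_tool:
  commands:
    - {"dp": [0, 0, 0], "turn": [0, 0, 0]}
    - {"dp": [0, 0, 0], "turn": [0, 0, 0]}

```text
clock: 9.15
eef_pos: [520.8, 285.7, 111.2]
eef_rot: [-1.57, -0.611, 0.27]
wrist_force: [-1.5, 0.8, 1.6]
finger_gap: 34.0
```

servo_tool:
  commands:
    - {"dp": [0, 0, 0], "turn": [0, 0, 0]}
    - {"dp": [0, 0, 0], "turn": [0, 0, 0]}
    - {"dp": [5.7, -8.2, 0], "turn": [0, 0, 0]}
    - {"dp": [17, -24.6, 0], "turn": [0, 0, 0]}
    - {"dp": [28.7, -41, 0], "turn": [0, 0, 0]}
  force: 50

```text
clock: 9.57
eef_pos: [520.2, 285.4, 161.4]
eef_rot: [-1.57, -0.609, 0.271]
wrist_force: [0.2, 0.0, -2.9]
finger_gap: 33.9
```

```bash
python3 - <<'E'
from h import *
st(); wcam("w10.png")
E
```

```text
t9.57 pos [520.2 285.4 161.4] rpy° [-90.  -34.9  15.5] F [ 0.2  0.  -2.9] gap 33.9 q [ 0.5   0.17  1.91 -0.28  0.48  0.44]
```

View pics/w10.png

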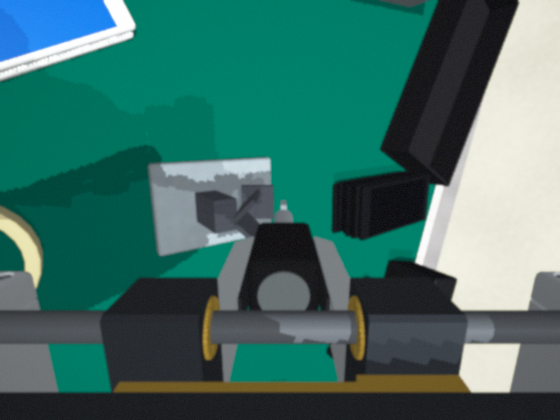

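```bash
python3 - <<'E'
from h import *
plan([689.5,-32.8,250],[-90,0,36.6])
E
```

```text
t9.62 pos [521.8 286.4 166.6] rpy° [-89.9 -35.3  15.5] F [2.3 0.6 3.2] gap 34.0 q [ 0.5   0.17  1.91 -0.28  0.48  0.44]
dp [ 110.6  -24.9 -352.3] turn [  6.36 -20.42  34.87] rows>=8.9
```

servo_tool:
  commands:
    - {"dp": [17, -25, 0], "turn": [0, 0, 0]}
    - {"dp": [38, -50, -5], "turn": [0.5, -1.5, 3]}
    - {"dp": [52, -60, -35], "turn": [1.3, -4, 7]}
    - {"dp": [58, -57, -75], "turn": [2, -6.5, 11.5]}
    - {"dp": [64, -53, -115], "turn": [2.8, -9, 16]}

```text
clock: 10.03
eef_pos: [573.8, 180.8, 248.9]
eef_rot: [-1.597, -0.334, 0.447]
wrist_force: [0.2, 0.1, -2.5]
finger_gap: 33.7
```

```bash
python3 - <<'E'
from h import *
plan([689.5,-32.8,250],[-90,0,36.6])
E
```

```text
t10.03 pos [573.8 180.8 248.9] rpy° [-91.5 -19.1  25.6] F [ 0.2  0.1 -2.5] gap 33.7 q [ 0.22  0.2   1.58  0.05  1.03 -0.24]
dp [  11.6    9.3 -242.5] turn [  3.32 -11.12  18.92] rows>=5.8
```

servo_tool:
  commands:
    - {"dp": [2, 1.5, -40], "turn": [0.5, -2, 3.5]}
    - {"dp": [4, 3, -80], "turn": [1.1, -4, 7]}
    - {"dp": [6, 4.5, -120], "turn": [1.7, -6, 10.5]}
    - {"dp": [8, 6, -160], "turn": [2.3, -8, 14]}
    - {"dp": [10, 7.5, -200], "turn": [2.9, -9.6, 16.5]}

```text
clock: 10.45
eef_pos: [670.1, 2.8, 249.9]
eef_rot: [-1.576, -0.039, 0.614]
wrist_force: [1.3, 1.4, -2.7]
finger_gap: 33.9
```

```bash
python3 - <<'E'
from h import *
plan([689.5,-32.8,250],[-90,0,36.6])
E
```

```text
t10.45 pos [670.1   2.8 249.9] rpy° [-90.3  -2.3  35.2] F [ 1.3  1.4 -2.7] gap 33.9 q [-0.06  0.53  1.1   0.02  1.48 -0.67]
dp [ -4.7  -0.  -40.3] turn [ 0.32 -1.41  2.25] rows>=1.0
```

servo_tool:
  commands:
    - {"dp": [-2, 0, -20], "turn": [0.2, -0.7, 1.2]}
    - {"dp": [-4.7, 0, -40.3], "turn": [0.3, -1.4, 2.3]}
    - {"dp": [-4.7, 0, -40.3], "turn": [0.3, -1.4, 2.3]}

```text
clock: 10.7
eef_pos: [690.5, -36.3, 248.2]
eef_rot: [-1.57, 0.003, 0.637]
wrist_force: [-0.5, 1.0, -2.8]
finger_gap: 33.7
```

```bash
python3 - <<'E'
from h import *
plan([689.5,-32.8,250],[-90,0,36.6])
c=wcam("w11.png"); pickle.dump(c,open("w11.pkl","wb"))
s=snap("scene","s11.png",(240,150,380,340),4); pickle.dump(s,open("s11.pkl","wb"))
s=snap("top","t11.png",(200,50,340,210),5); pickle.dump(s,open("t11.pkl","wb"))
st()
E
```

```text
t10.70 pos [690.5 -36.3 248.2] rpy° [-90.    0.2  36.5] F [-0.5  1.  -2.8] gap 33.7 q [-0.1   0.61  0.97 -0.    1.56 -0.74]
dp [ 1.3 -1.8  3.4] turn [-0.03 -0.13 -0.2 ] rows>=0.1
t10.85 pos [689.3 -32.4 249.5] rpy° [-90.    0.   36.6] F [ 0.2  0.9 -2.8] gap 33.7 q [-0.1   0.61  0.98 -0.    1.55 -0.74]
```

View pics/w11.png

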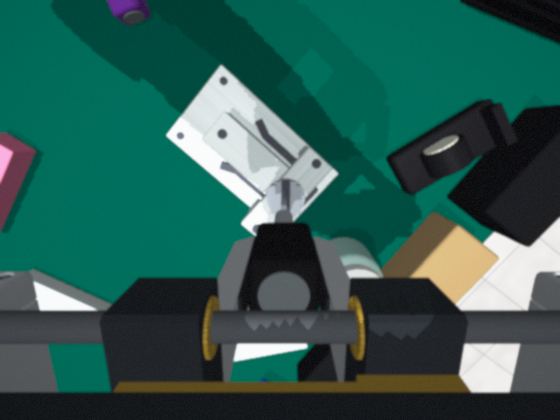

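View pics/s11.png

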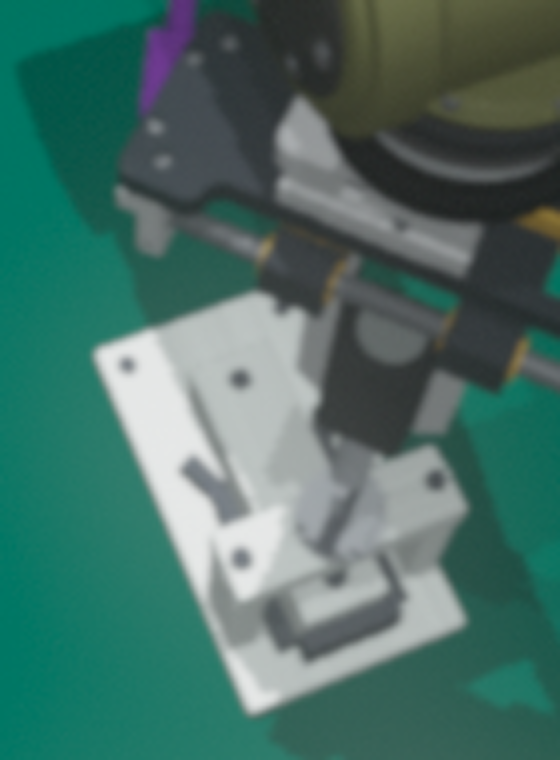

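```bash
python3 - <<'E'
from h import *
c=wcam("w12.png"); pickle.dump(c,open("w12.pkl","wb"));st()
im=c["img"][:,:,::-1]
big=cv2.resize(im[150:240,235:335],None,fx=7,fy=7,interpolation=cv2.INTER_CUBIC);big=cv2.convertScaleAbs(big,alpha=1.3)
cv2.imwrite("pics/w12z.png",big)
p=np.array([689.3,-32.6]); 
print(proj(c,[*p,151]),proj(c,[*p,118]),proj(c,[*p,109]))
E
```

```text
t10.90 pos [689.2 -32.  250. ] rpy° [-90.    0.   36.6] F [-0.   0.5 -2.4] gap 34.1 q [-0.1   0.61  0.98 -0.    1.55 -0.74]
[284.11127855 211.01330196] [284.06264025 203.04820436] [284.05102014 201.14527482]
```

View pics/w12z.png

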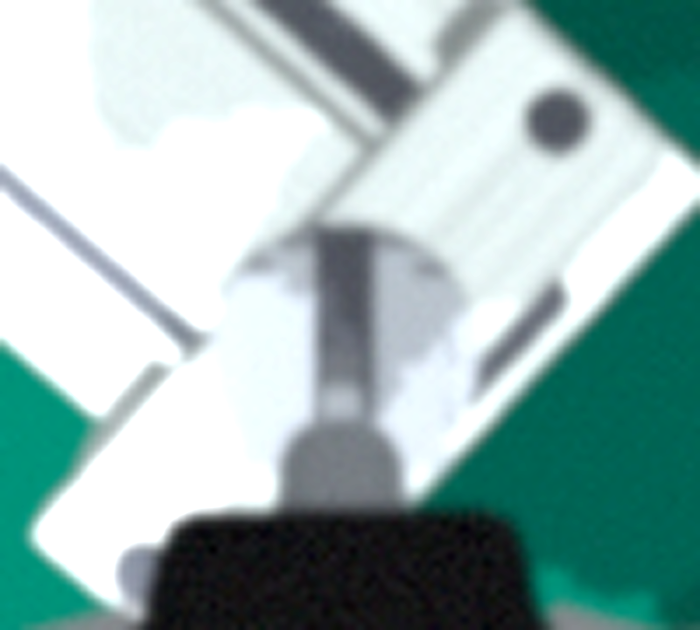

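servo_tool:
  commands:
    - {"dp": [0.3, 12, 0], "turn": [0, 0, 0]}
    - {"dp": [0.3, 26, 0], "turn": [0, 0, 0]}
    - {"dp": [0.3, 30, 0], "turn": [0, 0, 0]}
    - {"dp": [0.3, 30, 0], "turn": [0, 0, 0]}

```text
clock: 11.23
eef_pos: [688.7, -31.2, 218.3]
eef_rot: [-1.569, 0.002, 0.64]
wrist_force: [1.1, -0.2, -2.1]
finger_gap: 33.6
```

```bash
python3 - <<'E'
from h import *
plan([689.3,-32.6,220],[-90,0,36.6])
c=wcam("w13.png")
im=c["img"][:,:,::-1]
big=cv2.resize(im[150:240,235:335],None,fx=7,fy=7,interpolation=cv2.INTER_CUBIC);big=cv2.convertScaleAbs(big,alpha=1.2)
cv2.imwrite("pics/w13z.png",big)
E
```

```text
t11.23 pos [688.7 -31.2 218.3] rpy° [-89.9   0.1  36.7] F [ 1.1 -0.2 -2.1] gap 33.6 q [-0.1   0.62  1.03 -0.    1.49 -0.74]
dp [-0.4 -1.7 -1.5] turn [-0.1   0.06 -0.13] rows>=0.1
```

View pics/w13z.png

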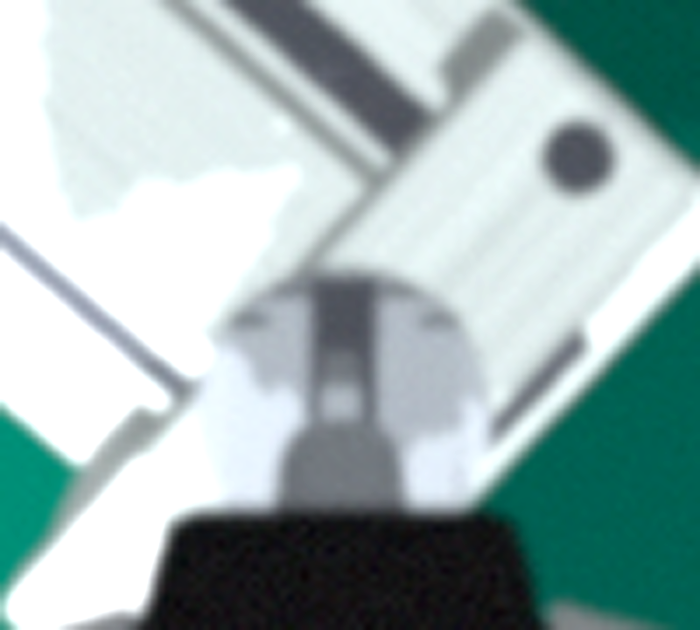

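servo_tool:
  commands:
    - {"dp": [0.3, 2, -1], "turn": [0, 0, 0]}
    - {"dp": [0.3, 4, -1.3], "turn": [0, 0, 0]}
    - {"dp": [0.3, 6, -1.3], "turn": [0, 0, 0]}
    - {"dp": [0.3, 7, -1.3], "turn": [0, 0, 0]}

```text
clock: 11.62
eef_pos: [690.1, -32.2, 212.5]
eef_rot: [-1.57, 0.001, 0.64]
wrist_force: [-0.3, 0.2, -3.2]
finger_gap: 33.7
```

```bash
python3 - <<'E'
from h import *
plan([689.3,-32.6,210],[-90,0,36.6])
c=wcam("w14.png")
im=c["img"][:,:,::-1]
big=cv2.resize(im[150:240,235:335],None,fx=7,fy=7,interpolation=cv2.INTER_CUBIC);big=cv2.convertScaleAbs(big,alpha=1.2)
cv2.imwrite("pics/w14z.png",big)
E
```

```text
t11.62 pos [690.1 -32.2 212.5] rpy° [-90.    0.1  36.7] F [-0.3  0.2 -3.2] gap 33.7 q [-0.1   0.63  1.04 -0.    1.48 -0.74]
dp [-0.9  2.5  0.2] turn [-0.03  0.05 -0.05] rows>=0.1
```

View pics/w14z.png

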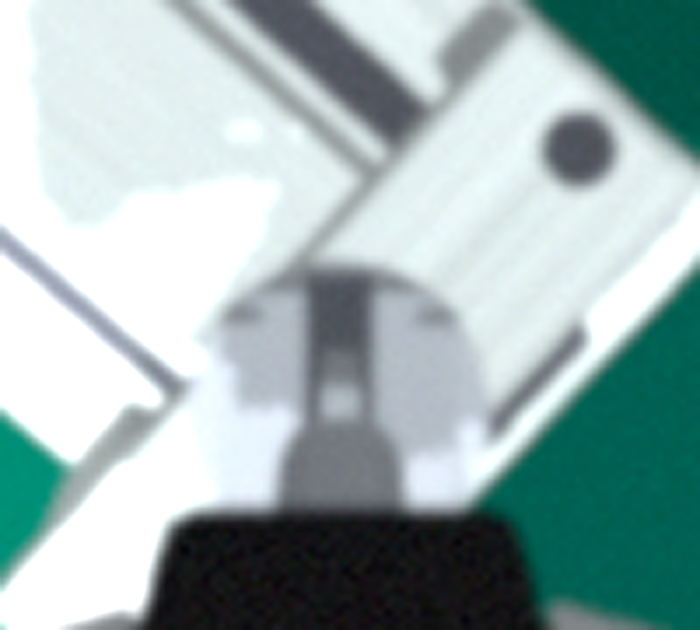

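servo_tool:
  commands:
    - {"dp": [-0.5, 1.5, 0], "turn": [0, 0, 0]}
    - {"dp": [-0.5, 2.5, 0], "turn": [0, 5, 0]}
    - {"dp": [-0.5, 2.5, 0], "turn": [0, 10, 0]}
    - {"dp": [-0.5, 2.5, 0], "turn": [0, 15, 0]}
    - {"dp": [-0.5, 2.5, 0], "turn": [0, 20, 0]}

```text
clock: 12.08
eef_pos: [689.9, -32.4, 209.6]
eef_rot: [-1.571, 0.001, 0.286]
wrist_force: [2.1, 0.1, -4.1]
finger_gap: 33.7
```

```bash
python3 - <<'E'
from h import *
plan([689.5,-32.6,210],[-90,0,36.6-93.3]); print(manip.read_state()["moment"])
E
```

```text
t12.08 pos [689.9 -32.4 209.6] rpy° [-90.    0.   16.4] F [ 2.1  0.1 -4.1] gap 33.7 q [-0.1   0.63  1.04 -0.    1.47 -0.39]
dp [-0.5 -0.4 -0. ] turn [ 1.000e-02  7.311e+01 -3.000e-02] rows>=10.2
[ 0.0573706  -0.97036551  0.14063625]
```

servo_tool:
  commands:
    - {"dp": [0, 0, 0], "turn": [0, 6, 0]}
    - {"dp": [0, 0, 0], "turn": [0, 12, 0]}
    - {"dp": [0, 0, 0], "turn": [0, 18, 0]}
    - {"dp": [0, 0, 0], "turn": [0, 24, 0]}
    - {"dp": [0, 0, 0], "turn": [0, 30, 0]}

```text
clock: 12.5
eef_pos: [689.9, -32.7, 209.6]
eef_rot: [-1.571, 0.001, -0.242]
wrist_force: [0.7, -0.8, -2.0]
finger_gap: 33.6
```

```bash
python3 - <<'E'
from h import *
plan([689.5,-32.6,210],[-90,0,36.6-93.3]); print(manip.read_state()["moment"])
c=wcam("w15.png")
im=c["img"][:,:,::-1]
big=cv2.resize(im[150:240,235:335],None,fx=7,fy=7,interpolation=cv2.INTER_CUBIC);big=cv2.convertScaleAbs(big,alpha=1.2)
cv2.imwrite("pics/w15z.png",big)
E
```

```text
t12.50 pos [689.9 -32.7 209.6] rpy° [-90.    0.  -13.9] F [ 0.7 -0.8 -2. ] gap 33.6 q [-0.1   0.63  1.04 -0.    1.47  0.14]
dp [-0.4 -0.4 -0. ] turn [ 4.000e-02  4.282e+01 -2.000e-02] rows>=6.0
[-0.2558511   0.07250969  0.09328893]
```

View pics/w15z.png

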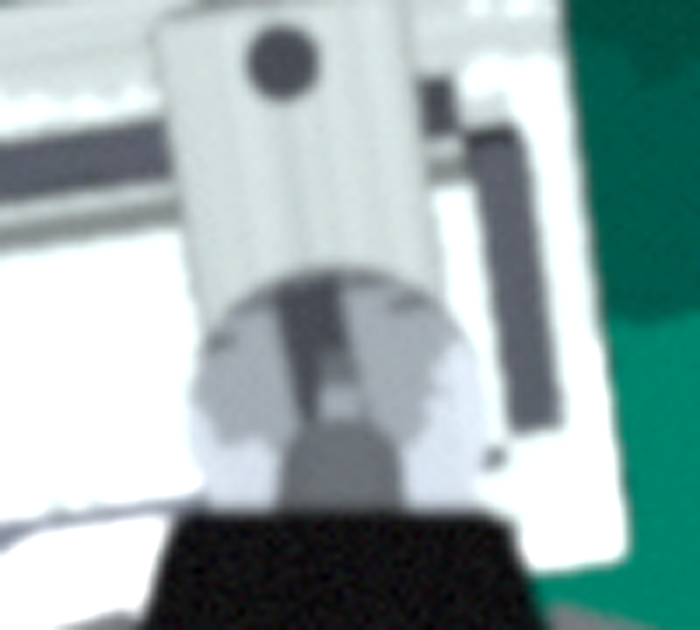

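servo_tool:
  commands:
    - {"dp": [0, 0, 0], "turn": [0, 6, 0]}
    - {"dp": [0, 0, 0], "turn": [0, 12, 0]}
    - {"dp": [0, 0, 0], "turn": [0, 18, 0]}
    - {"dp": [0, 0, 0], "turn": [0, 24, 0]}
    - {"dp": [0, 0, 0], "turn": [0, 30, 0]}

```text
clock: 12.97
eef_pos: [689.7, -32.7, 209.5]
eef_rot: [-1.572, 0.001, -0.776]
wrist_force: [-1.8, -0.1, -1.4]
finger_gap: 33.9
```

servo_tool:
  commands:
    - {"dp": [0, 0, 0], "turn": [0, 4, 0]}
    - {"dp": [0, 0, 0], "turn": [0, 8, 0]}
    - {"dp": [0, 0, 0], "turn": [0, 11, 0]}
    - {"dp": [0, 0, 0], "turn": [0, 11, 0]}

```text
clock: 13.3
eef_pos: [689.6, -32.8, 209.6]
eef_rot: [-1.572, 0.0, -0.968]
wrist_force: [-1.2, 0.2, -3.4]
finger_gap: 33.5
```

```bash
python3 - <<'E'
from h import *
plan([689.5,-32.6,210],[-90,0,36.6-93.3]); print(manip.read_state()["moment"])
c=wcam("w16.png"); pickle.dump(c,open("w16.pkl","wb"))
im=c["img"][:,:,::-1]
big=cv2.resize(im[150:240,235:335],None,fx=7,fy=7,interpolation=cv2.INTER_CUBIC);big=cv2.convertScaleAbs(big,alpha=1.2)
cv2.imwrite("pics/w16z.png",big)
E
```

```text
t13.30 pos [689.6 -32.8 209.6] rpy° [-90.1   0.  -55.5] F [-1.2  0.2 -3.4] gap 33.5 q [-0.1   0.63  1.04 -0.    1.47  0.87]
dp [-0.2 -0.4  0. ] turn [ 0.09  1.23 -0.03] rows>=0.2
[-0.04595312  0.30142235  0.12478879]
```

View pics/w16z.png

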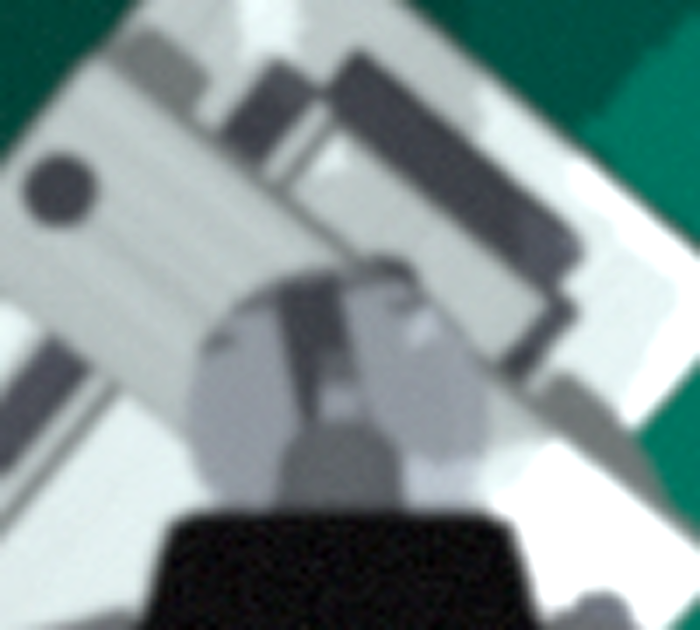

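```bash
python3 - <<'E'
from h import *
c=pickle.load(open("w16.pkl","rb"))
f=lambda L,z:np.array([world(c,(x+.5)/7-.5+235,(y+.5)/7-.5+150,z)[:2] for x,y in L])
def A(L,z): s=f(L,z); d=s[0]-s[1]; return np.degrees(np.arctan2(d[1],d[0])),np.hypot(*d)
print("R",A([(338,285),(361,372)],118),"L",A([(278,300),(297,385)],118),"mid",A([(308,288),(330,378)],118))
print("beam edge",A([(95,65),(340,235)][::-1],103))
c2=pickle.load(open("w11.pkl","rb"))
E
```

```text
R (np.float64(49.19004631998664), np.float64(11.80900796598125)) L (np.float64(46.60878896292476), np.float64(11.453839763361623)) mid (np.float64(47.93872589316014), np.float64(12.163327442949202))
beam edge (np.float64(-90.39623641358905), np.float64(39.38516073317707))
```

servo_tool:
  commands:
    - {"dp": [0, 0, 0], "turn": [0, -5, 0]}
    - {"dp": [0, 0, 0], "turn": [0, -9, 0]}
    - {"dp": [0, 0, 0], "turn": [0, -9, 0]}

```text
clock: 13.6
eef_pos: [689.6, -32.8, 209.6]
eef_rot: [-1.572, 0.001, -0.802]
wrist_force: [-0.3, -0.2, -2.7]
finger_gap: 33.9
```

servo_tool:
  commands:
    - {"dp": [0, -4, 0], "turn": [0, 0, 0]}
    - {"dp": [0, -15, 0], "turn": [0, 0, 0]}
    - {"dp": [0, -40, 0], "turn": [0, 0, 0]}
    - {"dp": [0, -75, 0], "turn": [0, 0, 0]}
    - {"dp": [0, -80, 0], "turn": [0, 0, 0]}

```text
clock: 14.02
eef_pos: [690.7, -32.8, 297.3]
eef_rot: [-1.566, -0.007, -0.802]
wrist_force: [0.1, -0.0, -1.4]
finger_gap: 33.4
```

```bash
python3 - <<'E'
from h import *
st(); c=wcam("w17.png"); pickle.dump(c,open("w17.pkl","wb"));st()
u,v=(232,130); im=c["img"][:,:,::-1]
cv2.imwrite("pics/w17z.png",cv2.resize(im[v:v+100,u:u+120],None,fx=6,fy=6,interpolation=cv2.INTER_CUBIC))
t=snap("top","t17.png",(230,85,330,160),7); pickle.dump(t,open("t17.pkl","wb"))
E
```

```text
t14.02 pos [690.7 -32.8 297.3] rpy° [-89.7  -0.4 -46. ] F [ 0.1 -0.  -1.4] gap 33.4 q [-0.1   0.6   0.89 -0.    1.65  0.7 ]
t14.07 pos [690.7 -32.8 295.6] rpy° [-89.8  -0.3 -46. ] F [ 0.5  1.1 -2.5] gap 34.1 q [-0.1   0.6   0.89 -0.    1.64  0.7 ]
```

View pics/w17z.png

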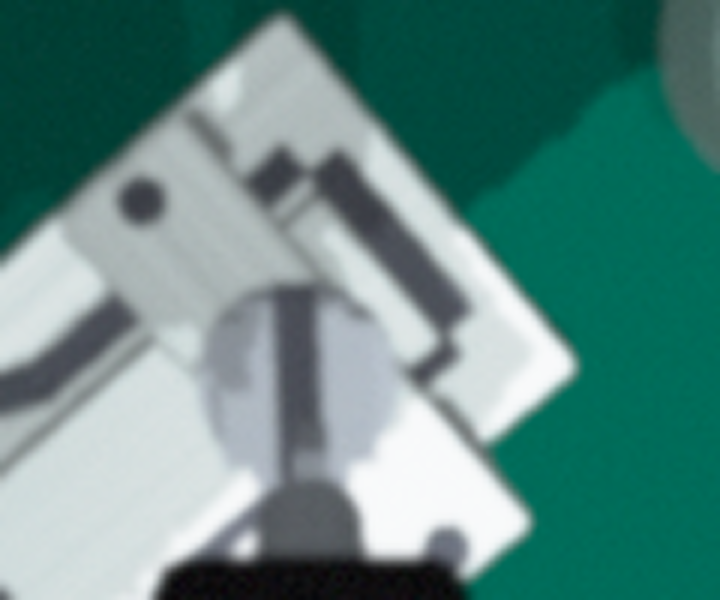

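View pics/t17.png

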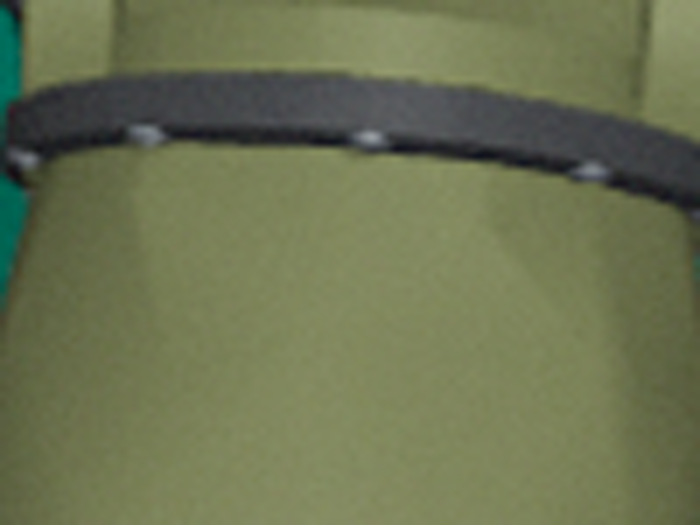

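```bash
python3 - <<'E'
from h import *
c=pickle.load(open("w17.pkl","rb"))
f=lambda L,z:np.array([world(c,(x+.5)/6-.5+232,(y+.5)/6-.5+130,z)[:2] for x,y in L])
def A(L,z): s=f(L,z); d=s[0]-s[1]; return round(np.degrees(np.arctan2(d[1],d[0])),2),np.hypot(*d).round(1)
print("L",A([(273,290),(287,478)],116),"R",A([(312,290),(325,430)],116))
print("beam far edge",A([(412,378),(525,520)][::-1],103),"bed edge far",A([(290,12),(575,362)][::-1],12),"bed side",A([(290,12),(0,262)],12), "screws",A([(141,201),(447,545)][::-1],103))
E
```

```text
L (np.float64(48.07), np.float64(38.2)) R (np.float64(49.41), np.float64(28.3))
beam far edge (np.float64(-97.37), np.float64(38.9)) bed edge far (np.float64(-95.93), np.float64(113.3)) bed side (np.float64(-6.08), np.float64(95.4)) screws (np.float64(-94.78), np.float64(95.8))
```

```bash
python3 - <<'E'
from h import *
plan([689.6,-32.8,222],[-90,0,-42.5])
E
```

```text
t14.12 pos [690.2 -32.8 292.3] rpy° [-89.9  -0.2 -46. ] F [-0.4  0.1 -3.9] gap 33.8 q [-0.1   0.6   0.9  -0.    1.64  0.7 ]
dp [-0.6 70.3 -0.6] turn [-0.1  -3.46  0.17] rows>=1.7
```

servo_tool:
  commands:
    - {"dp": [-0.4, 25, -0.4], "turn": [0, -3.5, 0]}
    - {"dp": [-0.6, 50, -0.6], "turn": [0, -3.5, 0.2]}
    - {"dp": [-0.6, 66, -0.6], "turn": [0, -3.5, 0.2]}
    - {"dp": [-0.6, 68, -0.6], "turn": [0, -3.5, 0.2]}
    - {"dp": [-0.6, 68, -0.6], "turn": [0, -3.5, 0.2]}

```text
clock: 14.53
eef_pos: [689.1, -32.8, 222.6]
eef_rot: [-1.571, 0.003, -0.741]
wrist_force: [-0.1, 0.4, -2.6]
finger_gap: 33.8
```

```bash
python3 - <<'E'
from h import *
plan([689.6,-32.8,209.6],[-90,0,-42.5])
c=wcam("w18.png"); pickle.dump(c,open("w18.pkl","wb"))
im=c["img"][:,:,::-1]
big=cv2.resize(im[150:240,235:335],None,fx=7,fy=7,interpolation=cv2.INTER_CUBIC);big=cv2.convertScaleAbs(big,alpha=1.2)
cv2.imwrite("pics/w18z.png",big)
E
```

```text
t14.53 pos [689.1 -32.8 222.6] rpy° [-90.    0.2 -42.5] F [-0.1  0.4 -2.6] gap 33.8 q [-0.1   0.62  1.02  0.    1.5   0.64]
dp [ 0.5 13.   0.3] turn [ 0.01  0.02 -0.17] rows>=0.3
```

View pics/w18z.png

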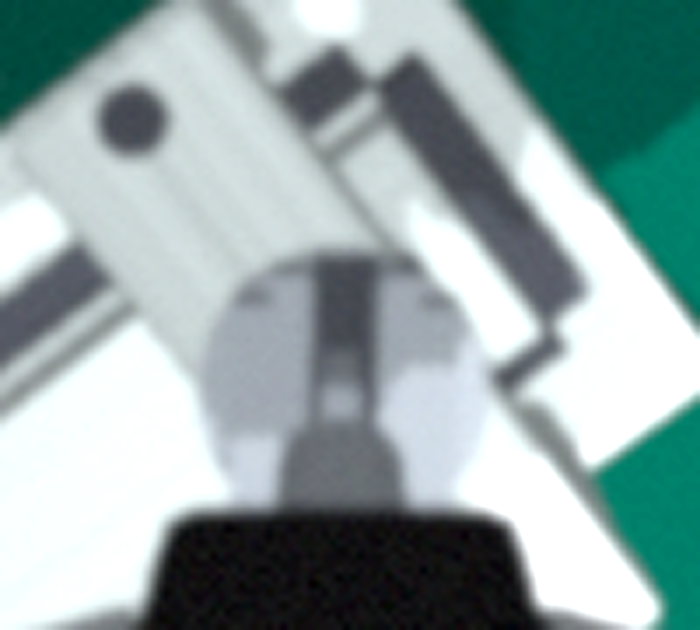

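servo_tool:
  commands:
    - {"dp": [0.5, 4, 0.3], "turn": [0, 0, 0]}
    - {"dp": [0.5, 9, 0.3], "turn": [0, 0, 0]}
    - {"dp": [0.5, 12.5, 0.3], "turn": [0, 0, 0]}
    - {"dp": [0.5, 13, 0.3], "turn": [0, 0, 0]}

```text
clock: 14.92
eef_pos: [690.0, -32.9, 210.6]
eef_rot: [-1.57, 0.002, -0.741]
wrist_force: [0.9, -0.3, -3.9]
finger_gap: 33.6
```

```bash
python3 - <<'E'
from h import *
plan([689.6,-32.8,209.6],[-90,0,-60])
E
```

```text
t14.92 pos [690.  -32.9 210.6] rpy° [-89.9   0.1 -42.5] F [ 0.9 -0.3 -3.9] gap 33.6 q [-0.1   0.63  1.04  0.    1.48  0.64]
dp [-0.3  1.  -0.2] turn [-0.04 17.53 -0.1 ] rows>=2.4
```

servo_tool:
  commands:
    - {"dp": [-0.3, 1, -0.2], "turn": [0, 4, 0]}
    - {"dp": [-0.3, 1, -0.2], "turn": [0, 8.5, 0]}
    - {"dp": [-0.3, 1, -0.2], "turn": [0, 13, 0]}
    - {"dp": [-0.3, 1, -0.2], "turn": [0, 17.5, 0]}
    - {"dp": [-0.3, 1, -0.2], "turn": [0, 17.5, 0]}

```text
clock: 15.33
eef_pos: [689.6, -32.8, 209.5]
eef_rot: [-1.571, 0.002, -1.05]
wrist_force: [-0.5, -0.9, -3.7]
finger_gap: 33.7
```

```bash
python3 - <<'E'
from h import *
st(); print(manip.read_state()["moment"]); wcam("w19.png")
st(); print(manip.read_state()["moment"])
E
```

```text
t15.33 pos [689.6 -32.8 209.5] rpy° [-90.    0.1 -60.2] F [-0.5 -0.9 -3.7] gap 33.7 q [-0.1   0.63  1.04  0.    1.47  0.95]
[-0.01829882  0.06772026  0.05941725]
t15.38 pos [689.6 -32.8 209.5] rpy° [-90.    0.1 -59.9] F [ 0.2 -0.2 -3.3] gap 34.0 q [-0.1   0.63  1.04  0.    1.47  0.94]
[-0.01305452  0.0648758   0.08636199]
```

Back the blade off to the slot's middle, withdraw, look again.

servo_tool:
  commands:
    - {"dp": [0, 0, 0], "turn": [0, -6, 0]}
    - {"dp": [0, 0, 0], "turn": [0, -12.5, 0]}
    - {"dp": [0, 0, 0], "turn": [0, -12.5, 0]}
    - {"dp": [0, -4, 0], "turn": [0, -12.5, 0]}
    - {"dp": [0, -12, 0], "turn": [0, -12.5, 0]}

```text
clock: 15.8
eef_pos: [689.3, -32.8, 221.1]
eef_rot: [-1.571, 0.003, -0.83]
wrist_force: [-0.0, -0.1, -2.9]
finger_gap: 33.6
```

```bash
python3 - <<'E'
from h import *
st()
c=wcam("w20.png"); pickle.dump(c,open("w20.pkl","wb"))
im=c["img"][:,:,::-1]
big=cv2.resize(im[150:240,235:335],None,fx=7,fy=7,interpolation=cv2.INTER_CUBIC);big=cv2.convertScaleAbs(big,alpha=1.2)
cv2.imwrite("pics/w20z.png",big)
E
```

```text
t15.80 pos [689.3 -32.8 221.1] rpy° [-90.    0.2 -47.5] F [-0.  -0.1 -2.9] gap 33.6 q [-0.1   0.62  1.03  0.    1.5   0.73]
```

View pics/w20z.png

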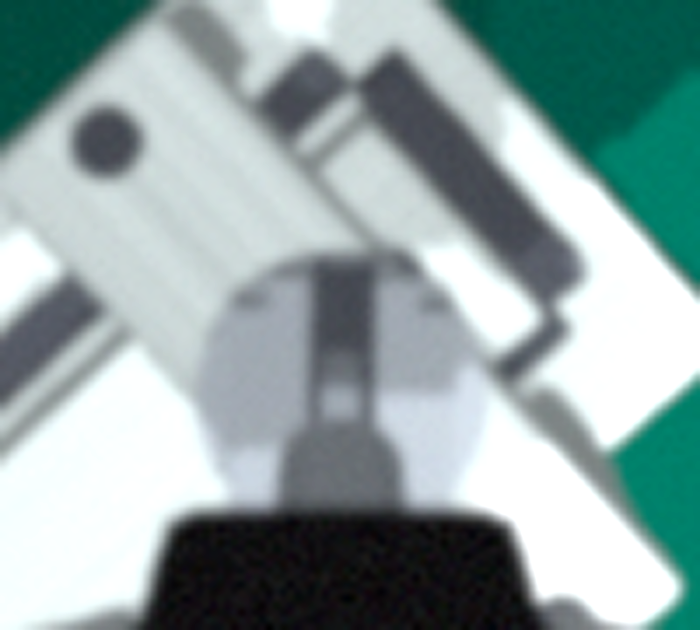

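```bash
python3 - <<'E'
from h import *
plan([520.8,285.7,240],R=leanR(15.5))
E
```

```text
t15.85 pos [689.9 -32.9 223.9] rpy° [-89.9   0.  -47.5] F [ 1.   0.3 -0.4] gap 33.6 q [-0.1   0.62  1.02  0.    1.5   0.73]
dp [-349.2  -15.8   90.4] turn [ 19.12 -61.01 -31.32] rows>=9.9
```

servo_tool:
  commands:
    - {"dp": [0, -20, 0], "turn": [0, 0, 0]}
    - {"dp": [-5, -40, 2], "turn": [0, -5, 0]}
    - {"dp": [-40, -45, 12], "turn": [0, -12, 0]}
    - {"dp": [-80, -45, 22], "turn": [0, -19, 0]}
    - {"dp": [-119, -45, 32], "turn": [0, -26, 0]}

```text
clock: 16.27
eef_pos: [632.5, 77.3, 270.0]
eef_rot: [-1.568, -0.002, -0.373]
wrist_force: [0.9, 1.2, -2.8]
finger_gap: 33.7
```

```bash
python3 - <<'E'
from h import *
plan([520.8,285.7,240],R=leanR(15.5))
E
```

```text
t16.27 pos [632.5  77.3 270. ] rpy° [-89.8  -0.1 -21.4] F [ 0.9  1.2 -2.8] gap 33.7 q [0.06 0.46 1.15 0.   1.53 0.44]
dp [-179.9   30.1  153.4] turn [ 11.13 -35.71 -33.61] rows>=7.0
```

servo_tool:
  commands:
    - {"dp": [-22, 3, 19], "turn": [1.4, -4.5, -4.2]}
    - {"dp": [-45, 6, 38], "turn": [2.8, -9, -8.4]}
    - {"dp": [-68, 9, 57], "turn": [4.2, -13.4, -12.6]}
    - {"dp": [-90, 12, 77], "turn": [5.6, -17.9, -16.8]}
    - {"dp": [-113, 15, 96], "turn": [7, -22.3, -21]}

```text
clock: 16.68
eef_pos: [561.4, 209.3, 256.3]
eef_rot: [-1.517, -0.389, 0.013]
wrist_force: [0.5, 1.5, -1.3]
finger_gap: 34.1
```

```bash
python3 - <<'E'
from h import *
plan([520.8,285.7,240],R=leanR(15.5))
E
```

```text
t16.68 pos [561.4 209.3 256.3] rpy° [-86.9 -22.3   0.8] F [ 0.5  1.5 -1.3] gap 34.1 q [ 0.33  0.16  1.62 -0.08  0.97  0.33]
dp [-42.8   4.2  76.8] turn [  4.04 -13.3  -12.29] rows>=2.6
```

servo_tool:
  commands:
    - {"dp": [-14, 1, 25], "turn": [1.3, -4.4, -4.1]}
    - {"dp": [-28, 2, 50], "turn": [2.6, -8.8, -8.2]}
    - {"dp": [-42, 4, 75], "turn": [4, -13.2, -12.2]}
    - {"dp": [-42.8, 4, 76.8], "turn": [4, -13.3, -12.3]}
    - {"dp": [-42.8, 4, 76.8], "turn": [4, -13.3, -12.3]}

```text
clock: 17.1
eef_pos: [519.6, 286.6, 240.5]
eef_rot: [-1.571, -0.611, 0.271]
wrist_force: [0.9, -0.1, -2.3]
finger_gap: 33.7
```

```bash
python3 - <<'E'
from h import *
plan([520.8,285.7,161],R=leanR(15.5))
E
```

```text
t17.10 pos [519.6 286.6 240.5] rpy° [-90.  -35.   15.5] F [ 0.9 -0.1 -2.3] gap 33.7 q [ 0.5   0.07  1.82 -0.22  0.66  0.36]
dp [-44.9  65.7  -1.2] turn [-0.03  0.02 -0.01] rows>=1.9
```

servo_tool:
  commands:
    - {"dp": [-15, 22, -1], "turn": [0, 0, 0]}
    - {"dp": [-32, 47, -1.2], "turn": [0, 0, 0]}
    - {"dp": [-44.9, 65.7, -1.2], "turn": [0, 0, 0]}
    - {"dp": [-44.9, 65.7, -1.2], "turn": [0, 0, 0]}
    - {"dp": [-44.9, 65.7, -1.2], "turn": [0, 0, 0]}

```text
clock: 17.52
eef_pos: [521.6, 285.0, 161.4]
eef_rot: [-1.57, -0.61, 0.268]
wrist_force: [0.9, 0.1, -2.4]
finger_gap: 33.5
```

```bash
python3 - <<'E'
from h import *
plan([520.8,285.7,130],R=leanR(15.5))
c=wcam("w21.png")
a=cv2.imread("pics/w10.png")[150:320,140:360]; b=cv2.imread("pics/w21.png")[150:320,140:360]
cv2.imwrite("pics/cmp.png",cv2.resize(np.hstack([a,b]),None,fx=1.8,fy=1.8,interpolation=cv2.INTER_CUBIC))
E
```

```text
t17.52 pos [521.6 285.  161.4] rpy° [-90.  -34.9  15.4] F [ 0.9  0.1 -2.4] gap 33.5 q [ 0.5   0.18  1.91 -0.29  0.48  0.45]
dp [-18.5  25.4   0.8] turn [ 0.05 -0.1  -0.07] rows>=0.8
```

View pics/cmp.png

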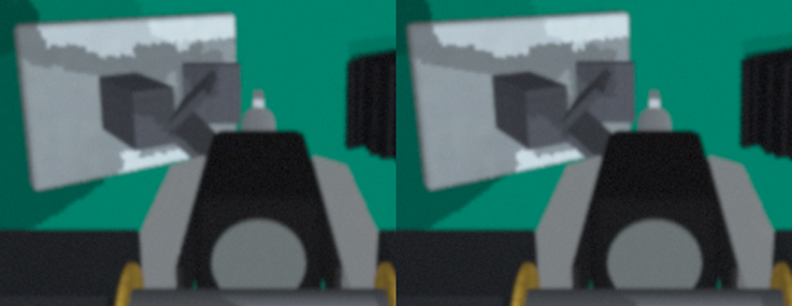

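servo_tool:
  commands:
    - {"dp": [-9.5, 13, 0.8], "turn": [0, 0, 0]}
    - {"dp": [-18.5, 25.4, 0.8], "turn": [0, 0, 0]}
    - {"dp": [-23, 32, 0.8], "turn": [0, 0, 0]}
    - {"dp": [-25.5, 35.6, 0.8], "turn": [0, 0, 0]}

```text
clock: 17.9
eef_pos: [522.0, 286.2, 119.7]
eef_rot: [-1.57, -0.613, 0.268]
wrist_force: [-0.3, -0.9, -3.0]
finger_gap: 33.5
```

```bash
python3 - <<'E'
from h import *
plan([520.8,285.7,111.2],R=leanR(15.5))
E
```

```text
t17.90 pos [522.  286.2 119.7] rpy° [-89.9 -35.1  15.3] F [-0.3 -0.9 -3. ] gap 33.5 q [ 0.5   0.24  1.94 -0.36  0.38  0.53]
dp [-5.9  6.2 -0.1] turn [ 0.03 -0.14  0.12] rows>=0.2
```

servo_tool:
  commands:
    - {"dp": [-2.5, 2.3, 0], "turn": [0, 0, 0]}
    - {"dp": [-4.5, 4.5, 0], "turn": [0, 0, 0.1]}
    - {"dp": [-5.7, 6, 0], "turn": [0, 0, 0.1]}
    - {"dp": [-5.7, 6, 0], "turn": [0, 0, 0.1]}

```text
clock: 18.23
eef_pos: [521.0, 285.9, 111.7]
eef_rot: [-1.57, -0.612, 0.267]
wrist_force: [-0.7, -0.1, -3.4]
finger_gap: 33.8
```

```bash
python3 - <<'E'
from h import *
plan([520.8,285.7,111.2],R=leanR(15.5))
E
```

```text
t18.23 pos [521.  285.9 111.7] rpy° [-89.9 -35.   15.3] F [-0.7 -0.1 -3.4] gap 33.8 q [ 0.5   0.25  1.95 -0.38  0.36  0.55]
dp [-0.5  0.3 -0.1] turn [ 0.03 -0.14  0.04] rows>=0.0
```

servo_tool:
  commands:
    - {"dp": [-0.7, 0.8, 0], "turn": [0, 0, 0]}
    - {"dp": [-0.7, 0.8, 0], "turn": [0, 0, 0]}

```text
clock: 18.4
eef_pos: [521.1, 286.0, 111.5]
eef_rot: [-1.569, -0.613, 0.267]
wrist_force: [-3.1, -1.5, 2.1]
finger_gap: 33.8
```

servo_tool:
  commands:
    - {"dp": [-0.3, 0.5, 0], "turn": [0, 0, 0]}
    - {"dp": [-0.3, 0.5, 0], "turn": [0, 0, 0]}

```text
clock: 18.57
eef_pos: [521.1, 286.0, 111.4]
eef_rot: [-1.569, -0.613, 0.267]
wrist_force: [-6.8, -1.2, 3.4]
finger_gap: 33.7
```

servo_tool:
  commands:
    - {"dp": [0, 0, 0], "turn": [0, 0, 0]}
    - {"dp": [0, 0, 0], "turn": [0, 0, 0]}
    - {"dp": [0, 0, 0], "turn": [0, 0, 0]}
    - {"dp": [0, 0, 0], "turn": [0, 0, 0]}
    - {"dp": [0, 0, 0], "turn": [0, 0, 0]}
  grip: -0.35
  force: 10

```text
clock: 18.98
eef_pos: [521.2, 286.1, 111.6]
eef_rot: [-1.569, -0.613, 0.267]
wrist_force: [0.1, 0.2, 0.0]
finger_gap: 62.1
```

```bash
python3 - <<'E'
from h import *
st(); wcam("w22.png")
a=cv2.imread("pics/w9.png")[150:320,140:360]; b=cv2.imread("pics/w22.png")[150:320,140:360]
cv2.imwrite("pics/cmp2.png",cv2.resize(np.hstack([a,b]),None,fx=1.8,fy=1.8,interpolation=cv2.INTER_CUBIC))
E
```

```text
t18.98 pos [521.2 286.1 111.6] rpy° [-89.9 -35.1  15.3] F [0.1 0.2 0. ] gap 62.1 q [ 0.5   0.26  1.95 -0.38  0.36  0.55]
```

View pics/cmp2.png

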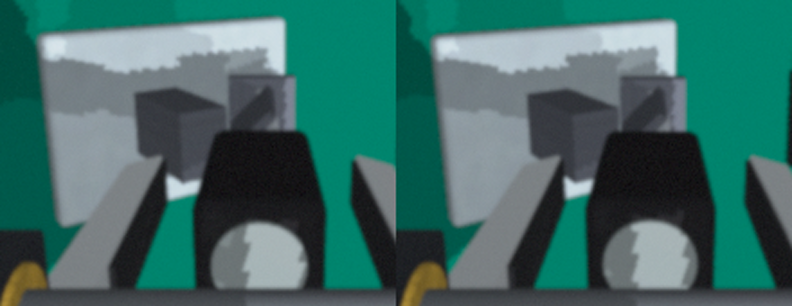

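Driver is seated as before. Retreat along the axis.

servo_tool:
  commands:
    - {"dp": [0, -12, 0], "turn": [0, 0, 0]}
    - {"dp": [0, -40, 0], "turn": [0, 0, 0]}
    - {"dp": [0, -80, 0], "turn": [0, 0, 0]}
    - {"dp": [0, -120, 0], "turn": [0, 0, 0]}
    - {"dp": [0, -150, 0], "turn": [0, 0, 0]}

```text
clock: 19.45
eef_pos: [436.7, 262.7, 236.4]
eef_rot: [-1.568, -0.615, 0.267]
wrist_force: [0.4, 0.1, -0.3]
finger_gap: 63.5
```

servo_tool:
  commands:
    - {"dp": [0, 0, 0], "turn": [0, 0, 0]}
    - {"dp": [0, 0, 0], "turn": [0, 0, 0]}

```text
clock: 19.62
eef_pos: [436.8, 263.0, 238.3]
eef_rot: [-1.567, -0.618, 0.267]
wrist_force: [-0.3, -0.1, -0.7]
finger_gap: 63.6
```

```bash
python3 - <<'E'
from h import *
st()
t=snap("top","t23.png"); pickle.dump(t,open("t23.pkl","wb"))
im=t["img"][:,:,::-1]
cv2.imwrite("pics/t23j.png",cv2.resize(im[85:210,230:330],None,fx=5,fy=5,interpolation=cv2.INTER_CUBIC))
s=snap("scene","s23.png")
im=s["img"][:,:,::-1]
cv2.imwrite("pics/s23z.png",np.hstack([cv2.resize(im[210:330,255:365],(440,480),interpolation=cv2.INTER_CUBIC),cv2.resize(im[110:210,360:450],(360,480),interpolation=cv2.INTER_CUBIC)[:, :360]]))
E
```

```text
t19.62 pos [436.8 263.  238.3] rpy° [-89.8 -35.4  15.3] F [-0.3 -0.1 -0.7] gap 63.6 q [ 0.56 -0.12  2.02 -0.27  0.66  0.45]
```

View pics/t23.png

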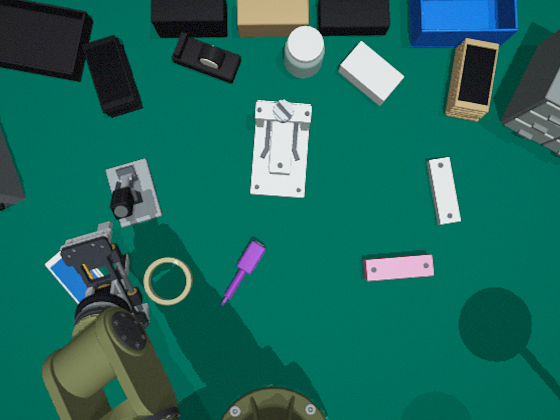

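View pics/t23j.png

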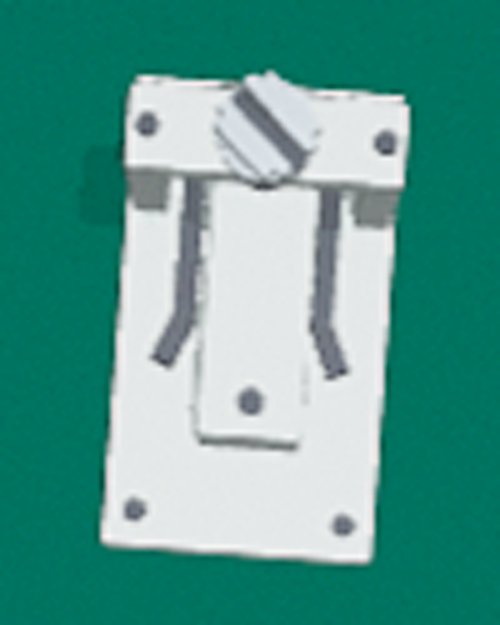

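View pics/s23z.png

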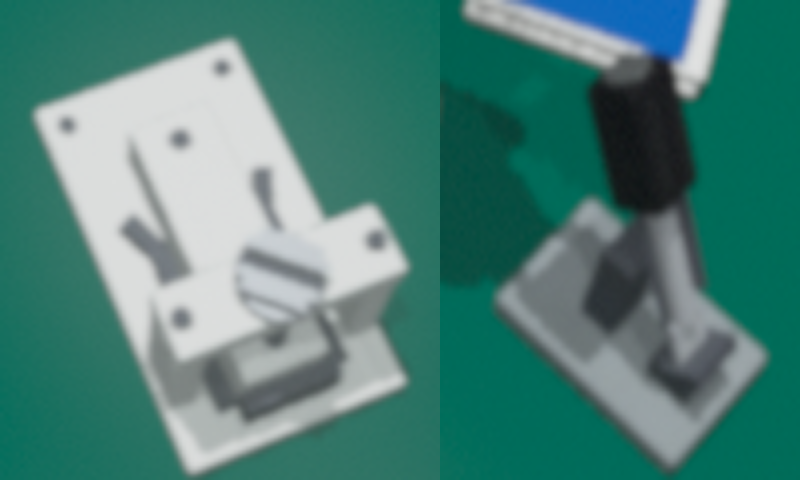

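```bash
python3 - <<'E'
from h import *
c=pickle.load(open("t23.pkl","rb"))
f=lambda L,z:np.array([world(c,(x+.5)/5-.5+230,(y+.5)/5-.5+85,z)[:2] for x,y in L])
s=f([(240,92),(298,162)],116); d=s[0]-s[1]; a=np.degrees(np.arctan2(d[1],d[0])); print("slot",a,"q",np.radians(-5.1-a+180))
r=f([(200,435),(298,443)],50); h=f([(250,402)],50)
o=np.array([690,-31.2]); Rz=Ro.from_euler("z",5.08,degrees=True).as_matrix()[:2,:2]
print("rear in jig",(Rz@(r-o).T).T,"hole",(Rz@(h-o).T).T)
E
```

```text
slot 38.27357182093707 q 2.384581016964209
rear in jig [[-116.17242505   18.80608072]
 [-116.58453763  -22.17492926]] hole [[-100.85148053   -1.01051083]]
```

```bash
python3 - <<'E'
from h import *
plan([540.6,-19.7,170],[-90,0,-5.1])
E
```

```text
t19.72 pos [436.9 262.7 235.5] rpy° [-89.9 -35.2  15.3] F [ 0.1  0.9 -0.3] gap 63.6 q [ 0.56 -0.12  2.02 -0.27  0.66  0.45]
dp [ -16.9   67.7 -299.9] turn [-6.37 19.79 34.77] rows>=7.4
```

servo_tool:
  commands:
    - {"dp": [0, 0, -38], "turn": [-0.5, 2, 3.5]}
    - {"dp": [-2, 2, -76], "turn": [-1.3, 4.2, 7.5]}
    - {"dp": [-5, 12, -115], "turn": [-2.2, 6.8, 12]}
    - {"dp": [-7, 22, -150], "turn": [-3, 9.4, 16.5]}
    - {"dp": [-9, 32, -185], "turn": [-3.8, 12, 21]}
  grip: 1
  force: 20

```text
clock: 20.13
eef_pos: [497.0, 85.2, 202.1]
eef_rot: [-1.541, -0.237, 0.041]
wrist_force: [0.7, 1.2, -0.3]
finger_gap: 33.5
```

```bash
python3 - <<'E'
from h import *
plan([540.6,-19.7,130],[-90,0,-5.1])
E
```

```text
t20.13 pos [497.   85.2 202.1] rpy° [-88.3 -13.6   2.4] F [ 0.7  1.2 -0.3] gap 33.5 q [0.09 0.06 1.83 0.02 1.01 0.03]
dp [  21.2   76.  -108.9] turn [-2.58  7.64 13.44] rows>=3.2
```

servo_tool:
  commands:
    - {"dp": [5, 18, -27], "turn": [-0.6, 1.9, 3.3]}
    - {"dp": [10, 38, -54], "turn": [-1.3, 3.8, 6.7]}
    - {"dp": [16, 57, -82], "turn": [-1.9, 5.7, 10]}
    - {"dp": [21, 76, -109], "turn": [-2.6, 7.6, 13.4]}
    - {"dp": [21, 76, -109], "turn": [-2.6, 7.6, 13.4]}

```text
clock: 20.55
eef_pos: [540.2, -23.8, 122.9]
eef_rot: [-1.573, 0.012, -0.094]
wrist_force: [-0.4, -0.5, -1.4]
finger_gap: 1.6
```

```bash
python3 - <<'E'
from h import *
plan([540.6,-19.7,32],[-90,0,-5.1])
E
```

```text
t20.55 pos [540.2 -23.8 122.9] rpy° [-90.1   0.7  -5.4] F [-0.4 -0.5 -1.4] gap 1.6 q [-0.11  0.37  1.63 -0.    1.15 -0.02]
dp [ 1.1 90.9  4.2] turn [ 0.1 -0.3 -0.7] rows>=2.2
```

servo_tool:
  commands:
    - {"dp": [0, 30, 3], "turn": [0, 0, -0.5]}
    - {"dp": [0, 65, 4], "turn": [0, -0.3, -0.7]}
    - {"dp": [0, 90, 4], "turn": [0, -0.3, -0.7]}
    - {"dp": [0, 91, 4], "turn": [0, -0.3, -0.7]}
    - {"dp": [0, 91, 4], "turn": [0, -0.3, -0.7]}

```text
clock: 20.97
eef_pos: [538.6, -19.8, 30.3]
eef_rot: [-1.573, 0.004, -0.089]
wrist_force: [-0.9, -0.6, -0.3]
finger_gap: 0.4
```

```bash
python3 - <<'E'
from h import *
plan([690-130*.996,-33+130*.0886,32],[-90,0,-5.1])
E
```

```text
t20.97 pos [538.6 -19.8  30.3] rpy° [-90.1   0.2  -5.1] F [-0.9 -0.6 -0.3] gap 0.4 q [-0.1   0.49  1.71 -0.    0.95 -0.01]
dp [22.  -1.7  0.2] turn [ 0.1  -0.01 -0.22] rows>=0.5
```

servo_tool:
  commands:
    - {"dp": [8, -1, 0], "turn": [0, 0, 0]}
    - {"dp": [16, -1.5, 0], "turn": [0, 0, 0]}
    - {"dp": [20, -1.5, 0], "turn": [0, 0, 0]}
    - {"dp": [21, -1.5, 0], "turn": [0, 0, 0]}

```text
clock: 21.3
eef_pos: [561.1, -21.8, 32.9]
eef_rot: [-1.573, 0.001, -0.089]
wrist_force: [0.4, -0.4, -0.5]
finger_gap: 0.8
```

servo_tool:
  commands:
    - {"dp": [1.2, 0, 0], "turn": [0, 0, 0]}
    - {"dp": [2, 0, 0], "turn": [0, 0, 0]}

```text
clock: 21.47
eef_pos: [562.5, -21.9, 33.1]
eef_rot: [-1.573, 0.003, -0.089]
wrist_force: [-12.6, 0.5, 8.5]
finger_gap: 0.6
```

servo_tool:
  commands:
    - {"dp": [0.7, 0.5, 0], "turn": [0, 0, 0]}
    - {"dp": [1.2, 0.5, 0], "turn": [0, 0, 0]}

```text
clock: 21.63
eef_pos: [562.5, -21.8, 33.0]
eef_rot: [-1.573, 0.007, -0.089]
wrist_force: [-14.6, 0.8, 10.7]
finger_gap: 0.1
```

servo_tool:
  commands:
    - {"dp": [0.8, 0.3, 0], "turn": [0, 0, 0]}
    - {"dp": [1.2, 0.3, 0], "turn": [0, 0, 0]}

```text
clock: 21.8
eef_pos: [562.4, -21.8, 33.0]
eef_rot: [-1.573, 0.01, -0.089]
wrist_force: [-13.9, 0.3, 10.9]
finger_gap: 0.4
```

servo_tool:
  commands:
    - {"dp": [-6, 0, 0], "turn": [0, 0, 0]}
    - {"dp": [-20, 0, 0], "turn": [0, 0, 0]}
    - {"dp": [-30, -10, 0], "turn": [0, 0, 0]}
    - {"dp": [-30, -45, 0], "turn": [0, 0, 0]}
    - {"dp": [-30, -85, 0], "turn": [0, 0, 0]}

```text
clock: 22.22
eef_pos: [531.7, -18.8, 118.0]
eef_rot: [-1.573, 0.014, -0.089]
wrist_force: [-0.4, -0.3, 0.0]
finger_gap: 0.5
```

servo_tool:
  commands:
    - {"dp": [0, -40, 0], "turn": [0, 0, 0]}
    - {"dp": [0, -80, 0], "turn": [0, 0, 0]}
    - {"dp": [0, -80, 0], "turn": [0, 0, 0]}

```text
clock: 22.47
eef_pos: [535.1, -19.0, 206.2]
eef_rot: [-1.573, 0.002, -0.089]
wrist_force: [1.3, -0.4, 1.2]
finger_gap: 0.3
```

```bash
python3 - <<'E'
from h import *
st(); c=wcam("w24.png"); pickle.dump(c,open("w24.pkl","wb"));st()
t=snap("top","t24.png"); 
a=pickle.load(open("t23.pkl","rb"))["img"].astype(int)
d=np.abs(a-t["img"]).max(axis=2)
print("rest diff",d[150:225,105:165].max(),"low block",d[150:230,425:465].max(), "jig",d[95:150,245:315].max())
cv2.imwrite("pics/t24j.png",cv2.resize(t["img"][85:235,90:330,::-1],None,fx=3,fy=3,interpolation=cv2.INTER_CUBIC))
E
```

```text
t22.47 pos [535.1 -19.  206.2] rpy° [-90.1   0.1  -5.1] F [ 1.3 -0.4  1.2] gap 0.3 q [-0.1   0.27  1.56 -0.    1.32 -0.01]
t22.52 pos [534.1 -18.9 202.2] rpy° [-90.1   0.3  -5.1] F [-0.   0.2 -0.8] gap 0.4 q [-0.1   0.27  1.57 -0.    1.31 -0.01]
rest diff 146 low block 19 jig 188
```

View pics/w24.png

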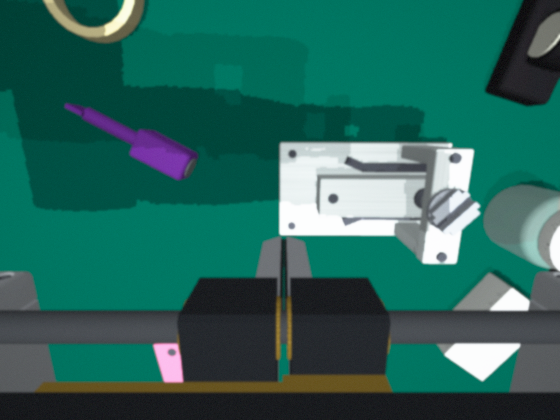

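View pics/t24j.png

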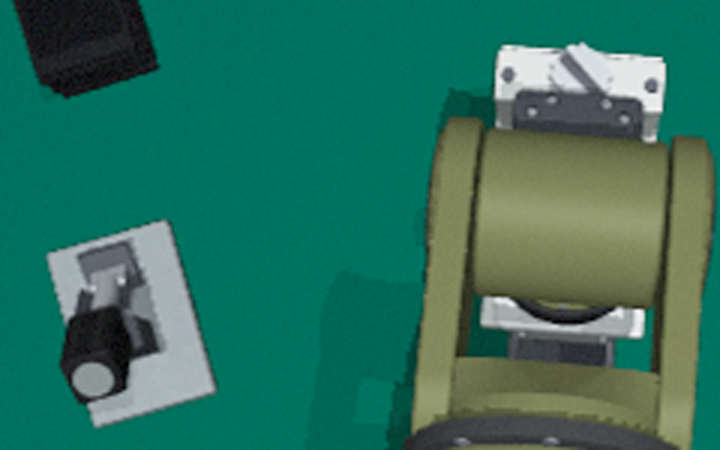

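```bash
python3 - <<'E'
from h import *
print(manip.sign_off())
E
```

```text
the job is handed in; nothing more can be done
None
```

The job is done and was handed in at about 22.6 s of the 62 s allowed. The arm was clear and touching nothing; no verdict was reported.

- **Block:** The tall block is between the rails and against the backstop. I pushed it from behind with shut fingers after the driver was back: it took about 14 N without moving, so it is fully home.
- **Screw:** I turned it clockwise only with the driver, in two goes, because after the first it read about 2.2. The two cameras disagree slightly on the final angle: the wrist camera gives about 2.30 rad and the top camera 2.38. Both are inside 2.1–2.5. I did not measure the foot force itself.
- **Driver:** It is back in its leaning rest. The wrist pictures before the grasp and after the release look the same.
- **Left alone:** I did not touch the low block or the purple and pink look-alikes. The low block's patch of the top picture matched before and after the last push.

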